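Register a box lid in the engraver and shut the hood

TASK

The bamboo box lid has only been dropped loosely on the engraver's bed: push it up snug and square against both arms of the corner stop. Then shut the engraver's hood until its catch snaps, and give the handle an upward tug to make sure that the catch has held (press again if it gives), and leave it shut. Do not disturb the other things on the bench.

Things in the scene. Friction and masses are not known exactly. Their poses are not given: they have to be found in the camera images.
- engraver: Desktop engraver: white tub 400 x 270 mm, 85 mm high, walls 12 mm, fixed. Origin: centre of its underside, on the bench; x along the hood's hinge, away from the robot; y to the hinge side. Flat dark bed 40 mm above the bench, 45 mm below the rim, free over x -188..+135, y -115..+115 mm. Beyond, a parked gantry, up to 114 mm above the bench. Latch box on the front (-y) wall, 28 mm out.
- corner_stop: Aluminium corner square fixed on the bed: two bars 12 mm wide, 9 mm high, parallel to the engraver. Origin in the inner corner at bed level, axes as the engraver's. One arm runs 100 mm to -y, its stop face at x = 0; the other 140 mm to -x, its stop face at y = 0. A part is registered when it touches both faces, from the -x and -y sides.
- box_lid: Plain bamboo board 140 x 80 x 12 mm, about 95 g, lying loose and flat on the bed, long side roughly along the engraver's x (up to 0.22 rad askew), 8 to 55 mm short of both stop faces. Origin: centre of its underside; x along the 140 mm. Registered, its origin is at x -70, y -40, z 0 mm in the corner stop's frame.
- hood: The engraver's hood: white frame 400 x 270 mm, 35 mm deep, clear window, 0.45 kg, hinged on the tub's +y top edge. Origin: middle of the hinge axis, 88 mm above the bench, y +135 mm in the engraver's frame; shut, axes as the engraver's, top 123 mm above the bench. It stands open by itself; pushed to under 0.8 rad it sinks slowly on a damper and comes to rest on its catch, not latched.
- hood_angle (a joint): Opening angle of the hood, rad: 0 fully shut, 1.57 upright, 1.95 its limit. Starts at 1.6 to 1.75. Latched it reads 0 to 0.015; merely resting on the catch about 0.07.
- hood_handle (a point): Middle of the hood's handle: round steel bar, 10 mm thick, 110 mm long, parallel to the hinge, on two posts, 33 mm free between bar and hood. 245 mm from the hinge (25 mm short of the hood's free edge) and 73 mm out of the hinge plane. Shut: 161 mm above the bench, graspable from above. Hood open: 300 to 340 mm above the bench, on its outer (+y) side; can be pushed over from there in an arc (top of the hood's edge: 360 mm).
- catch: Sprung brass catch bolt in the latch box, middle of the tub's front wall, under the hood's front edge; origin = the engraver's origin. About 10 N down on the handle snaps the hood past it; then it holds the hood with 2 to 3 mm of play at the front edge. A tug of 7 to 12 N up at the handle proves it; unlatched, about 3.5 N lifts the hood.
- lid_stack: Bystander: stack of three more bamboo boards, 140 x 80 x 36 mm, origin at the centre of its underside. Leave alone.
- bead_tray: Bystander: round bamboo tray of beads, 200 mm across, 22 mm high, origin at the centre of its underside. Leave alone.
- jar: Bystander: closed amber jar, 72 mm across, 105 mm high, origin at the centre of its underside. Leave alone.
- brush: Bystander: dusting brush lying on the bench, origin at its underside. Leave alone.

How it is judged:
On the way, in this order (a step that is already met when the one before it is completed fails the run):
1. the box lid lies snug and square against both arms of the corner stop (x of box_lid in the frame of corner_stop between -0.072 and -0.068 m and y of box_lid in the frame of corner_stop between -0.042 and -0.038 m and angle between the x axis of box_lid and the x axis of corner_stop, either way round below 0.02 rad), for 0.2 s.
2. the hood is shut past its catch (value of joint hood_angle below 0.02 rad), for 0.2 s.
3. the hood is tugged up against its catch, and the catch holds it (contact force between hood and catch above 1 N and value of joint hood_angle between 0.004 and 0.02 rad and contact force between the fingers and hood above 1 N), for 0.15 s.
At the end, for the whole second after the job is handed in: The box lid lies flat on the bed within 2 mm of both stop faces and within 0.02 rad of square to them, and the hood is shut and caught (under 0.02 rad), having been tugged up against its catch with at least about 5 N at the handle (all of step 1 and z of box_lid in the frame of corner_stop below 0.003 m and value of joint hood_angle below 0.02 rad); the robot touches nothing.
It fails at once if another thing on the bench is shifted by more than 25 mm (distance of any of lid_stack, bead_tray, jar, brush from where it was at the start of the episode above 0.025 m).
It also fails if it takes over 72 s, if anything falls off the work surface, if the arm or the gripper's body presses on something with over 40 N, if the wrist force passes 120 N, or if a joint passes its speed limit or range.

ROBOT

A 6-joint arm with a two-finger parallel gripper is mounted at the origin on the work surface. World frame = base frame: x ahead of the robot, y to its left, z up, the work surface at z = 0. Lengths are in m, angles in rad, forces in N, time in s.
With the tool pointing down it reaches from about 0.35 to 0.975 m from the base axis. Payload 4.9 kg.
Tool frame: the origin (TCP) lies on the centre line of the jaws, within the pads' length; the fingertips stand 11 mm ahead of it and the grasp point (between the pads) lies 8 mm behind it; z points along the fingers, y is the direction in which the jaws open and shut (so a half turn about z gives the same grasp; the last joint's range is limited). The gripper opens to 85 mm and grips with 20 to 120 N. Pads are 22 mm wide; open, the fingers measure 114 mm over their backs; the gripper's body (76 mm by 85 mm) begins 54 mm behind the grasp point. The pads swing forward as they close: fully open they stand 13 mm farther back than shut.
Start: joints at [1.026, 0.053, 1.613, -0, 1.476, -0.119], TCP at [0.258, 0.569, 0.242] pointing down, gripper open.
Joint ranges: [-3.01, 3.01], [-1.01, 2.22], [0.06, 2.58], [-1.02, 4.17], [0.09, 2.62], [-3.14, 3.14]. Speed limits (rad/s): [2.57, 2.57, 3.14, 3.14, 3.14, 3.14].

INTERFACE

Orientations are given as a rotation vector (axis times angle).
In Python, from station import ctrl gives the robot as it stands.
- The arm moves only by the tool send_rows, never from a script. Its argument "series" is a list of rows, each an object of numbers: "tx", "ty", "tz": the shift along the tool's x, y, z in cm; "wx", "wy", "wz": the turn, a rotation vector about the tool's x, y, z in rad; "jaw": the closure, from 0 (fully open) to 1 (shut). In form: [{"tx": .., "ty": .., "tz": .., "wx": .., "wy": .., "wz": .., "jaw": ..}, ...]. A call has 1 to 5 rows; each row shifts and turns the pose as measured when the row begins, along the tool's axes as they then stand; what a row does not reach is not made up. A row lasts 1/8 s, in which the tool goes at most 62.5 mm and 10.7 degrees, less where a joint would pass 70% of its speed; a pose out of reach is approached as far as the arm can. A call is refused whole if a number of a shift passes 6.25 or a number of a turn 0.188, either way. A call with a gripper value outside its range is refused whole. The fingers move at their own pace and stop on an object; "squeeze" is the grip in N (left out, the last holds). Time passes only in rows, so rows that do not move let the fingers close. It gives the time, the measured TCP pose, the force and the opening at its end, in the units of the state.
- ctrl.get_obs(): the state, without advancing time (a new reading comes with each control period).
- ctrl.get_image(name): name is "scene" or "top"; returns the picture (400x640x3 uint8, red, green, blue); there is no depth.
- ctrl.camera_info(name): a dict with "mtx" (3x3 intrinsics, pixels), "R" (3x3) and "t" (3): a world point X has camera coordinates R X + t. Camera axes: x right, y down, z forward; pixel columns grow to the right and rows downward; lengths in m; the calibration is good to about 2 mm. A picture is of the moment at which its call begins. camera_info takes no time and is no camera call.
- ctrl.finish_job(): hands the job in, once; it reports no verdict.
The state is a dict: "t": time; "q": joint angles; "dq": joint speeds; "effort": joint torques, N m; "tool_pos": TCP position; "tool_rot": TCP orientation; "contact_force": force on the tool from outside, world axes, zero at the start; "wrist_torque": the same for the moment, N m; "opening": finger opening in m.
Only numpy, scipy, OpenCV 4.12 (cv2) and the standard library are available. Lean on these libraries where they do the work, as an engineer would, in place of code of your own. Each camera call takes 0.05 s, during which the arm holds its last target.

## Working session

There is one attempt and no reset: what is moved stays moved. The work goes in short steps, Python scripts to look and compute and a tool call to move; the robot and the scene stay as the last step left them, time stands still between calls to the robot, and variables do not carry over. Pictures are saved under pics/ and viewed, and the job is handed in when it is done.

Besides the shell and the picture viewer there is one more tool, called after "Emit:" by a JSON object that holds its "fn" and its "kwargs", one argument or row to a line. send_rows: Moves the arm, as the interface text tells. Its arguments: {"type":"object","properties":{"series":{"type":"array"},"squeeze":{"type":"number"}},"required":["series"]}

```bash
ls; mkdir -p pics; python3 - <<'E'
from station import ctrl
import cv2, numpy as np
np.set_printoptions(precision=4,suppress=True)
o=ctrl.get_obs(); print(o)
for n in("scene","top"):
    im=ctrl.get_image(n); cv2.imwrite(f"pics/{n}0.png",im[:,:,::-1]); print(ctrl.camera_info(n))
E
```

```text
pics
{'t': 0.0, 'q': array([ 1.026 ,  0.0533,  1.6143,  0.    ,  1.476 , -0.119 ]), 'dq': array([-0.0012,  0.0002,  0.001 , -0.0019,  0.0007, -0.0006]), 'effort': array([  0.0012, -39.3671, -37.0178,  -0.0001,   0.0069,  -0.    ]), 'tool_pos': array([0.2578, 0.5687, 0.2411]), 'tool_rot': array([-0.6636, -3.07  ,  0.0031]), 'contact_force': array([-0.2506, -0.8021,  0.138 ]), 'wrist_torque': array([0.0857, 0.0145, 0.0059]), 'opening': 0.08523344360270882}
{'mtx': array([[372.2814,   0.    , 318.7986],
       [  0.    , 372.2814, 200.7383],
       [  0.    ,   0.    ,   1.    ]]), 'R': array([[ 0.774 ,  0.6331, -0.0131],
       [ 0.5366, -0.6667, -0.5173],
       [-0.3362,  0.3933, -0.8557]]), 't': array([-0.4068, -0.1984,  1.3156])}
{'mtx': array([[459.6808,   0.    , 321.8667],
       [  0.    , 459.6808, 194.319 ],
       [  0.    ,   0.    ,   1.    ]]), 'R': array([[-0.0001, -1.    , -0.0007],
       [-0.9819,  0.0003, -0.1895],
       [ 0.1895,  0.0007, -0.9819]]), 't': array([0.0518, 0.5338, 1.4275])}
```

View pics/scene0.png

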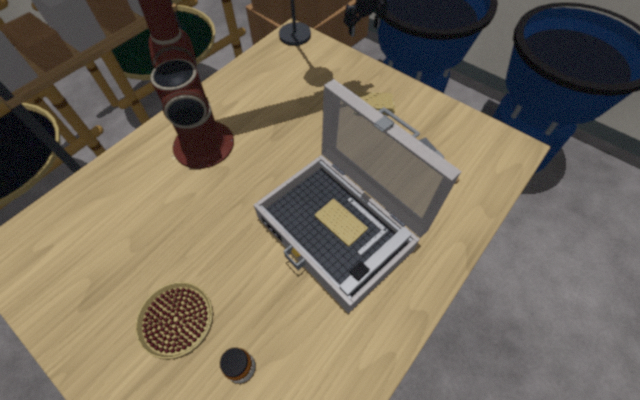

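View pics/top0.png

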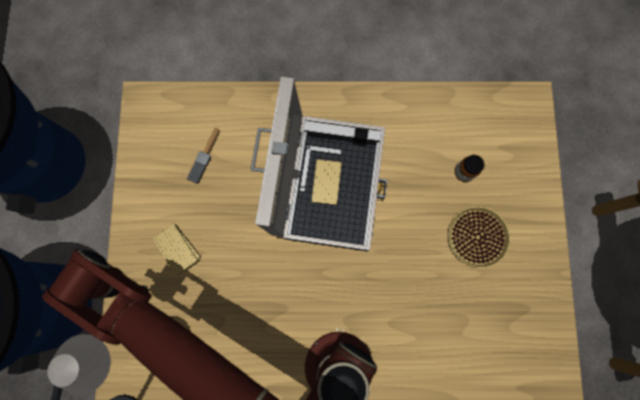

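```bash
cat > h.py <<'E'
from station import ctrl
import cv2, numpy as np
np.set_printoptions(precision=4,suppress=True)
C={n:ctrl.camera_info(n) for n in("scene","top")}
def bp(n,u,v,z):
    c=C[n];d=c["R"].T@np.linalg.solve(c["mtx"],[u,v,1.]);o=-c["R"].T@c["t"]
    return o+d*(z-o[2])/d[2]
def pj(n,X):
    c=C[n];p=c["mtx"]@(c["R"]@np.asarray(X,float)+c["t"]);return p[:2]/p[2]
def crop(f,out,x,y,w,h,s):
    im=cv2.imread(f)[y:y+h,x:x+w]
    im=cv2.resize(im,None,fx=s,fy=s,interpolation=cv2.INTER_CUBIC)
    for k in range(0,w,10):
        cv2.line(im,(k*s,0),(k*s,6 if k%50 else 14),(0,0,255),1); 
        if k%20==0: cv2.putText(im,str(x+k),(k*s,22),0,.35,(0,0,255),1)
    for k in range(0,h,10):
        cv2.line(im,(0,k*s),(6,k*s),(0,0,255),1)
        if k%20==0: cv2.putText(im,str(y+k),(8,k*s+4),0,.35,(0,0,255),1)
    cv2.imwrite(out,im)
E
python3 - <<'E'
from h import *
crop("pics/top0.png","pics/t0c.png",240,70,160,190,3)
crop("pics/top0.png","pics/t0d.png",280,110,110,75,7)
crop("pics/scene0.png","pics/s0c.png",250,150,180,160,4) 
E
```

```text
(no output)
```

View pics/t0c.png

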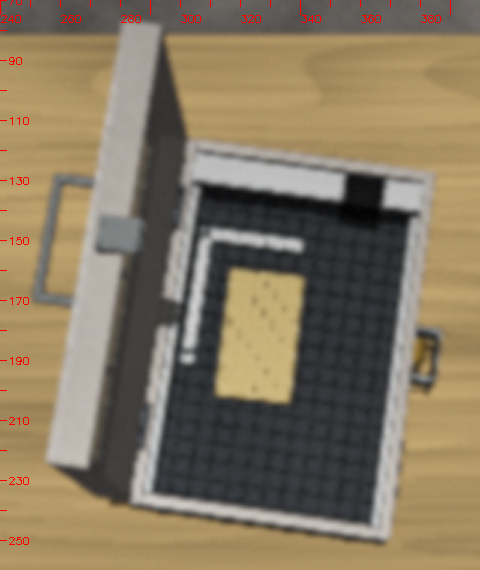

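View pics/t0d.png

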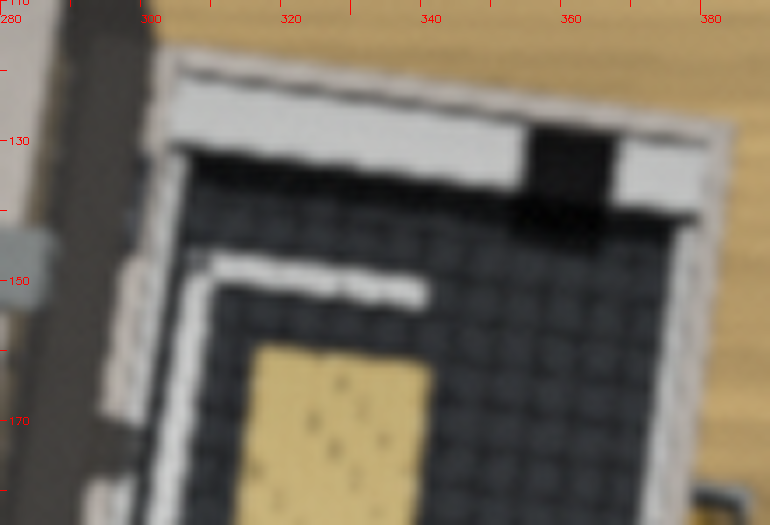

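View pics/s0c.png

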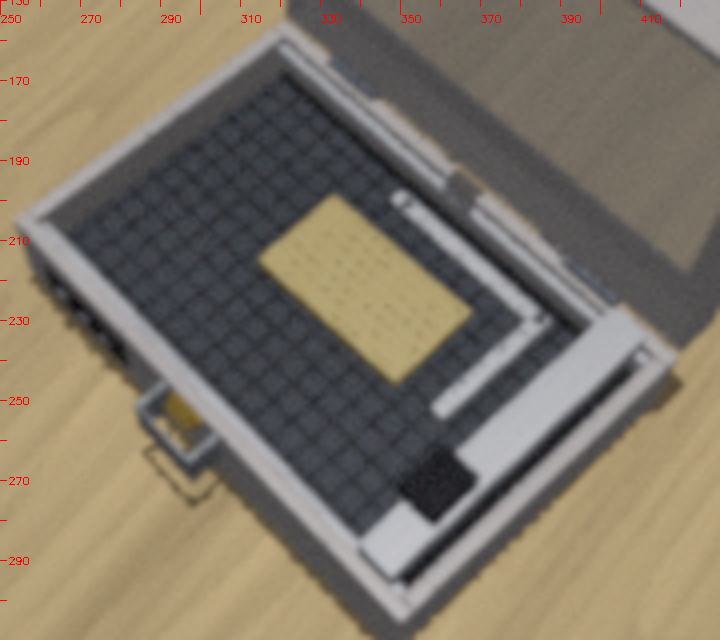

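```bash
cat > fit.py <<'E'
from h import *
from scipy.optimize import least_squares
def fit(local,obs,x0):
    # obs: list of (cam, idx, u, v)
    def W(p):
        c,s=np.cos(p[2]),np.sin(p[2]); L=np.array(local)
        return np.c_[p[0]+c*L[:,0]-s*L[:,1],p[1]+s*L[:,0]+c*L[:,1],L[:,2]]
    f=lambda p:np.concatenate([pj(n,W(p)[i])-[u,v] for n,i,u,v in obs])
    r=least_squares(f,x0,loss="soft_l1");return r.x,f(r.x).reshape(-1,2)
E
python3 - <<'E'
from fit import *
T=lambda a,i,x,y:("top",i,240+x/3,70+y/3)
S=lambda i,x,y:("scene",i,250+x/4,150+y/4)
z=.085
tub=[(-.2,-.135,z),(.2,-.135,z),(.2,.135,z),(-.2,.135,z)]
e,r=fit(tub,[T(0,0,388,543),T(0,1,432,172),T(0,2,190,142),T(0,3,130,500),S(0,20,222),S(1,400,620),S(2,675,352),S(3,285,28)],[.7,0,0])
print("eng",e);print(r)
z=.052
lid=[(-.07,-.04,z),(.07,-.04,z),(.07,.04,z),(-.07,.04,z)]
l,r=fit(lid,[T(0,0,292,404),T(0,1,306,277),T(0,2,228,268),T(0,3,215,395),S(0,260,258),S(1,397,384),S(2,472,312),S(3,333,193)],[.7,0,0])
print("lid",l);print(r)
z=.049
st=[(0,0,z),(-.14,0,z),(0,-.1,z)]
s,r=fit(st,[("top",0,310.4,150.4),("top",1,304.7,190.7),("top",2,341,154),("scene",0,381.3,230.5),("scene",1,348.3,201),("scene",2,358.3,252)],[.7,0,0])
print("stop",s);print(r)
R=lambda a:np.array([[np.cos(a),-np.sin(a)],[np.sin(a),np.cos(a)]])
print("lid in stop",R(s[2]).T@(l[:2]-s[:2]),l[2]-s[2]); print("stop in eng",R(e[2]).T@(s[:2]-e[:2]))
E
```

```text
eng [ 0.5714  0.0106 -0.1424]
[[ 0.1998 -1.3805]
 [ 0.6719 -0.7629]
 [-1.2331 -1.9838]
 [-0.6572  0.4932]
 [-2.5315 -1.0385]
 [-0.4421  0.1756]
 [ 0.3837  0.4174]
 [-0.7832 -2.6119]]
lid [ 0.5774  0.0373 -0.1107]
[[-0.9874 -1.0904]
 [-1.1686 -0.8392]
 [ 0.4422 -0.4545]
 [-0.1408 -0.8019]
 [-1.0778  0.1652]
 [-0.8979 -0.5352]
 [-0.7015 -0.3553]
 [-0.4054  0.1969]]
stop [ 0.6866  0.0892 -0.135 ]
[[ 0.0345 -1.6562]
 [-0.3039 -0.5497]
 [-0.359  -1.3108]
 [-0.1637 -0.3202]
 [-1.5275 -0.8424]
 [-1.2057  0.1439]]
lid in stop [-0.1013 -0.0661] 0.02434142524929972
stop in eng [0.1029 0.0942]
```

```bash
cat > plan.py <<'E'
from h import *
from scipy.spatial.transform import Rotation as Ro
E_TH=-0.139
def now():
    o=ctrl.get_obs(); R=Ro.from_rotvec(o["tool_rot"]).as_matrix()
    return o,np.array(o["tool_pos"]),R
def rows(wps,p=None,R=None,n=5):
    """wps: list of (pos, Rtarget or None); prints rows"""
    if p is None: o,p,R=now(); print("t",o["t"],"p",p,"F",o["contact_force"],"op",o["opening"],"q6",o["q"][5])
    out=[]
    for pos,Rt in wps:
        pos=np.array(pos,float); Rt=R if Rt is None else Rt
        rv=Ro.from_matrix(R.T@Rt).as_rotvec(); d=np.linalg.norm(pos-p)
        k=int(max(np.ceil(d/.062-1e-6),np.ceil(np.linalg.norm(rv)/.18-1e-6),1))
        for i in range(k):
            s=R.T@(pos-p)/k*100
            out.append((*np.round(s,2),*np.round(rv/k,3)))
            R=R@Ro.from_rotvec(rv/k).as_matrix()
        p=pos
    for r in out: print(r)
def down(yaw): # tool z down, tool y at heading yaw (deg of y axis in world)
    y=np.array([np.cos(yaw),np.sin(yaw),0]);z=np.array([0,0,-1.]);return np.c_[np.cross(y,z),y,z]
def near(yaw,R):
    a=down(yaw);b=down(yaw+np.pi)
    return a if np.trace(R.T@a)>np.trace(R.T@b) else b
E
python3 - <<'E'
from plan import *
from fit import *
# refined
T=lambda a,i,x,y:("top",i,240+(x+.5)/3-.5,70+(y+.5)/3-.5)
S=lambda i,x,y:("scene",i,250+(x+.5)/4-.5,150+(y+.5)/4-.5)
z=.085
tub=[(-.2,-.135,z),(.2,-.135,z),(.2,.135,z),(-.2,.135,z)]
e,r=fit(tub,[T(0,0,388,543),T(0,1,432,172),T(0,2,190,142),T(0,3,130,500),S(0,20,222),S(1,400,620),S(2,675,352),S(3,285,28)],[.7,0,0]);print(e)
z=.052
lid=[(-.07,-.04,z),(.07,-.04,z),(.07,.04,z),(-.07,.04,z)]
l,r=fit(lid,[T(0,0,292,404),T(0,1,306,277),T(0,2,228,268),T(0,3,215,395),S(0,260,258),S(1,397,384),S(2,472,312),S(3,333,193)],[.7,0,0]);print(l)
o,p,R=now(); print(R)
c,s=np.cos(E_TH),np.sin(E_TH)
W=lambda x,y,z:[l[0]+c*x-s*y,l[1]+s*x+c*y,z]
print(W(0,-.075,.1))
# long-face push: tool y along engraver x
Rt=near(E_TH,R); print(Rt)
rows([((.258,.569,.44),None),((.40,.30,.46),None),(W(0,-.075,.46),Rt),(W(0,-.075,.13),None)])
E
```

```text
[ 0.5709  0.0112 -0.1427]
[ 0.577   0.038  -0.1108]
[[-0.9107  0.413  -0.0009]
 [ 0.413   0.9107 -0.0016]
 [ 0.0002 -0.0019 -1.    ]]
[np.float64(0.5665837169920944), np.float64(-0.0362884090903792), 0.1]
[[ 0.1386  0.9904  0.    ]
 [ 0.9904 -0.1386  0.    ]
 [ 0.      0.     -1.    ]]
t 0.1 p [0.2579 0.5687 0.2412] F [1.3764 0.438  1.3033] op 0.08538357073413592 q6 -0.11900414981503463
(np.float64(0.0), np.float64(-0.0), np.float64(-4.97), np.float64(0.0), np.float64(0.0), np.float64(0.0))
(np.float64(0.0), np.float64(-0.0), np.float64(-4.97), np.float64(0.0), np.float64(0.0), np.float64(0.0))
(np.float64(0.0), np.float64(-0.0), np.float64(-4.97), np.float64(0.0), np.float64(0.0), np.float64(0.0))
(np.float64(0.0), np.float64(-0.0), np.float64(-4.97), np.float64(0.0), np.float64(0.0), np.float64(0.0))
(np.float64(-4.81), np.float64(-3.73), np.float64(-0.39), np.float64(0.0), np.float64(0.0), np.float64(0.0))
(np.float64(-4.81), np.float64(-3.73), np.float64(-0.39), np.float64(0.0), np.float64(0.0), np.float64(0.0))
(np.float64(-4.81), np.float64(-3.73), np.float64(-0.39), np.float64
[... 1064 characters left out ...]
np.float64(0.0), np.float64(-0.0), np.float64(0.0), np.float64(0.161))
(np.float64(-0.0), np.float64(-0.0), np.float64(5.5), np.float64(0.0), np.float64(0.0), np.float64(0.0))
(np.float64(-0.0), np.float64(-0.0), np.float64(5.5), np.float64(0.0), np.float64(0.0), np.float64(0.0))
(np.float64(-0.0), np.float64(-0.0), np.float64(5.5), np.float64(0.0), np.float64(0.0), np.float64(0.0))
(np.float64(-0.0), np.float64(-0.0), np.float64(5.5), np.float64(0.0), np.float64(0.0), np.float64(0.0))
(np.float64(-0.0), np.float64(-0.0), np.float64(5.5), np.float64(0.0), np.float64(0.0), np.float64(0.0))
(np.float64(-0.0), np.float64(-0.0), np.float64(5.5), np.float64(0.0), np.float64(0.0), np.float64(0.0))
```

Emit:
{"fn": "send_rows", "kwargs": {
  "series": [
    {"tz": -5},
    {"tz": -5},
    {"tz": -5},
    {"tz": -5},
    {"tx": -4.8, "ty": -3.7, "tz": -0.4}
  ]
}}

```text
invalid input at $.series[0]: expected keys tx, ty, tz, wx, wy, wz, jaw
```

Emit:
{"fn": "send_rows", "kwargs": {
  "series": [
    {"tx": -4.8, "ty": -3.7, "tz": -0.4},
    {"tx": -4.8, "ty": -3.7, "tz": -0.4},
    {"tx": -4.8, "ty": -3.7, "tz": -0.4},
    {"tx": -4.8, "ty": -3.7, "tz": -0.4},
    {"tx": -3.6, "ty": -3.0, "wz": 0.16}
  ]
}}

```text
invalid input at $.series[0]: expected keys tx, ty, tz, wx, wy, wz, jaw
```

```bash
python3 - <<'E'
from plan import *
l=[.577,.038]
c,s=np.cos(E_TH),np.sin(E_TH)
W=lambda x,y,z:[l[0]+c*x-s*y,l[1]+s*x+c*y,z]
o,p,R=now()
rows([(W(0,-.075,.46),near(E_TH,R))])
E
```

```text
t 0.1 p [0.2579 0.5687 0.2412] F [1.3764 0.438  1.3033] op 0.08538357073413592 q6 -0.11900414981503463
(np.float64(-4.43), np.float64(-3.53), np.float64(-1.82), np.float64(-0.0), np.float64(0.0), np.float64(0.107))
(np.float64(-4.78), np.float64(-3.04), np.float64(-1.82), np.float64(-0.0), np.float64(0.0), np.float64(0.107))
(np.float64(-5.07), np.float64(-2.51), np.float64(-1.82), np.float64(-0.0), np.float64(0.0), np.float64(0.107))
(np.float64(-5.31), np.float64(-1.95), np.float64(-1.82), np.float64(-0.0), np.float64(0.0), np.float64(0.107))
(np.float64(-5.49), np.float64(-1.38), np.float64(-1.82), np.float64(-0.0), np.float64(0.0), np.float64(0.107))
(np.float64(-5.61), np.float64(-0.78), np.float64(-1.82), np.float64(-0.0), np.float64(0.0), np.float64(0.107))
(np.float64(-5.66), np.float64(-0.18), np.float64(-1.82), np.float64(-0.0), np.float64(0.0), np.float64(0.107))
(np.float64(-5.64), np.float64(0.43), np.float64(-1.82), np.float64(-0.0), np.float64(0.0), np.float64(0.107))
(np.float64(-5.57), np.float64(1.03), np.float64(-1.82), np.float64(-0.0), np.float64(0.0), np.float64(0.107))
(np.float64(-5.42), np.float64(1.62), np.float64(-1.82), np.float64(-0.0), np.float64(0.0), np.float64(0.107))
(np.float64(-5.22), np.float64(2.19), np.float64(-1.82), np.float64(-0.0), np.float64(0.0), np.float64(0.107))
(np.float64(-4.96), np.float64(2.73), np.float64(-1.82), np.float64(-0.0), np.float64(0.0), np.float64(0.107))
```

Emit:
{"fn": "send_rows", "kwargs": {
  "series": [
    {"tx": 0, "ty": 0, "tz": -5, "wx": 0, "wy": 0, "wz": 0, "jaw": 0.3},
    {"tx": 0, "ty": 0, "tz": -5, "wx": 0, "wy": 0, "wz": 0, "jaw": 0.3},
    {"tx": 0, "ty": 0, "tz": -5, "wx": 0, "wy": 0, "wz": 0, "jaw": 0.3},
    {"tx": 0, "ty": 0, "tz": -5, "wx": 0, "wy": 0, "wz": 0, "jaw": 0.3},
    {"tx": -4.8, "ty": -3.7, "tz": -0.4, "wx": 0, "wy": 0, "wz": 0, "jaw": 0.3}
  ],
  "squeeze": 40
}}

```text
t: 0.72
tool_pos: [0.2852, 0.5156, 0.4448]
tool_rot: [-0.656, -3.068, 0.02]
contact_force: [1.7, -0.4, -0.7]
opening: 0.0599
```

Emit:
{"fn": "send_rows", "kwargs": {
  "series": [
    {"tx": -4.8, "ty": -3.7, "tz": -0.4, "wx": 0, "wy": 0, "wz": 0, "jaw": 0.3},
    {"tx": -4.8, "ty": -3.7, "tz": -0.4, "wx": 0, "wy": 0, "wz": 0, "jaw": 0.3},
    {"tx": -4.8, "ty": -3.7, "tz": -0.4, "wx": 0, "wy": 0, "wz": 0, "jaw": 0.3},
    {"tx": -4.8, "ty": -3.7, "tz": -0.4, "wx": 0, "wy": 0, "wz": 0, "jaw": 0.3},
    {"tx": -3.6, "ty": -3.0, "tz": 0, "wx": 0, "wy": 0, "wz": 0.16, "jaw": 0.3}
  ]
}}

```text
t: 1.35
tool_pos: [0.4235, 0.2524, 0.4623]
tool_rot: [-0.902, -3.007, 0.022]
contact_force: [-0.4, -0.9, -0.6]
opening: 0.0597
```

```bash
python3 - <<'E'
from plan import *
l=[.577,.038]
c,s=np.cos(E_TH),np.sin(E_TH)
W=lambda x,y,z:[l[0]+c*x-s*y,l[1]+s*x+c*y,z]
o,p,R=now()
rows([(W(0,-.075,.46),near(E_TH,R))])
E
```

```text
t 1.35 p [0.4235 0.2524 0.4623] F [-0.4018 -0.8893 -0.5532] op 0.059703257440984495 q6 -0.5991931979900091
(np.float64(-3.98), np.float64(-2.32), np.float64(0.07), np.float64(-0.002), np.float64(0.001), np.float64(0.161))
(np.float64(-4.3), np.float64(-1.65), np.float64(0.06), np.float64(-0.002), np.float64(0.001), np.float64(0.161))
(np.float64(-4.51), np.float64(-0.94), np.float64(0.05), np.float64(-0.002), np.float64(0.001), np.float64(0.161))
(np.float64(-4.6), np.float64(-0.21), np.float64(0.05), np.float64(-0.002), np.float64(0.001), np.float64(0.161))
(np.float64(-4.57), np.float64(0.53), np.float64(0.04), np.float64(-0.002), np.float64(0.001), np.float64(0.161))
(np.float64(-4.43), np.float64(1.26), np.float64(0.04), np.float64(-0.002), np.float64(0.001), np.float64(0.161))
(np.float64(-4.17), np.float64(1.95), np.float64(0.03), np.float64(-0.002), np.float64(0.001), np.float64(0.161))
```

Emit:
{"fn": "send_rows", "kwargs": {
  "series": [
    {"tx": -4.0, "ty": -2.3, "tz": 0, "wx": 0, "wy": 0, "wz": 0.16, "jaw": 0.3},
    {"tx": -4.3, "ty": -1.6, "tz": 0, "wx": 0, "wy": 0, "wz": 0.16, "jaw": 0.3},
    {"tx": -4.5, "ty": -0.9, "tz": 0, "wx": 0, "wy": 0, "wz": 0.16, "jaw": 0.3},
    {"tx": -4.6, "ty": -0.2, "tz": 0, "wx": 0, "wy": 0, "wz": 0.16, "jaw": 0.3},
    {"tx": -4.6, "ty": 0.5, "tz": 0, "wx": 0, "wy": 0, "wz": 0.16, "jaw": 0.3}
  ]
}}

```text
t: 1.98
tool_pos: [0.5264, 0.0378, 0.4616]
tool_rot: [2.036, 2.391, -0.025]
contact_force: [0.5, 0.8, 0.2]
opening: 0.0601
```

Emit:
{"fn": "send_rows", "kwargs": {
  "series": [
    {"tx": -4.4, "ty": 1.3, "tz": 0, "wx": 0, "wy": 0, "wz": 0.16, "jaw": 0.3},
    {"tx": -4.2, "ty": 1.9, "tz": 0, "wx": 0, "wy": 0, "wz": 0.16, "jaw": 0.3},
    {"tx": 0, "ty": 0, "tz": 5, "wx": 0, "wy": 0, "wz": 0, "jaw": 0.3},
    {"tx": 0, "ty": 0, "tz": 5, "wx": 0, "wy": 0, "wz": 0, "jaw": 0.3},
    {"tx": 0, "ty": 0, "tz": 5, "wx": 0, "wy": 0, "wz": 0, "jaw": 0.3}
  ]
}}

```text
t: 2.6
tool_pos: [0.5668, -0.0551, 0.3107]
tool_rot: [2.404, 2.009, -0.019]
contact_force: [0.3, 0.2, -0.2]
opening: 0.0595
```

```bash
python3 - <<'E'
from plan import *
l=[.577,.038]
c,s=np.cos(E_TH),np.sin(E_TH)
W=lambda x,y,z:[l[0]+c*x-s*y,l[1]+s*x+c*y,z]
o,p,R=now()
print(R)
rows([(W(0,-.075,.11),near(E_TH,R)),(W(0,-.075,.057),near(E_TH,R))])
E
```

```text
[[ 0.1775  0.9841 -0.0038]
 [ 0.984  -0.1775 -0.0139]
 [-0.0144 -0.0012 -0.9999]]
t 2.6 p [ 0.5668 -0.0551  0.3107] F [ 0.3102  0.206  -0.227 ] op 0.05947271157799957 q6 -0.042502104454088904
(np.float64(0.53), np.float64(-0.08), np.float64(5.01), np.float64(-0.0), np.float64(0.004), np.float64(-0.01))
(np.float64(0.52), np.float64(-0.08), np.float64(5.01), np.float64(-0.0), np.float64(0.004), np.float64(-0.01))
(np.float64(0.5), np.float64(-0.08), np.float64(5.01), np.float64(-0.0), np.float64(0.004), np.float64(-0.01))
(np.float64(0.48), np.float64(-0.07), np.float64(5.02), np.float64(-0.0), np.float64(0.004), np.float64(-0.01))
(np.float64(-0.0), np.float64(0.0), np.float64(5.3), np.float64(-0.0), np.float64(-0.0), np.float64(0.0))
```

Emit:
{"fn": "send_rows", "kwargs": {
  "series": [
    {"tx": 0.5, "ty": -0.1, "tz": 5, "wx": 0, "wy": 0.004, "wz": -0.01, "jaw": 0.3},
    {"tx": 0.5, "ty": -0.1, "tz": 5, "wx": 0, "wy": 0.004, "wz": -0.01, "jaw": 0.3},
    {"tx": 0.5, "ty": -0.1, "tz": 5, "wx": 0, "wy": 0.004, "wz": -0.01, "jaw": 0.3},
    {"tx": 0.5, "ty": -0.1, "tz": 5, "wx": 0, "wy": 0.004, "wz": -0.01, "jaw": 0.3},
    {"tx": 0, "ty": 0, "tz": 0, "wx": 0, "wy": 0, "wz": 0, "jaw": 0.3}
  ]
}}

```text
t: 3.22
tool_pos: [0.5591, -0.0348, 0.0966]
tool_rot: [-2.36, -2.054, 0.012]
contact_force: [-0.5, -0.3, 0.2]
opening: 0.0597
```

```bash
python3 - <<'E'
from plan import *
l=[.577,.038]
c,s=np.cos(E_TH),np.sin(E_TH)
W=lambda x,y,z:[l[0]+c*x-s*y,l[1]+s*x+c*y,z]
o,p,R=now()
print(R)
rows([(W(0,-.075,.057),near(E_TH,R))])
im=ctrl.get_image("scene"); cv2.imwrite("pics/s1.png",im[:,:,::-1]); crop("pics/s1.png","pics/s1c.png",250,120,180,170,4)
E
```

```text
[[ 0.1377  0.9904 -0.0143]
 [ 0.9905 -0.1376  0.005 ]
 [ 0.003  -0.0148 -0.9999]]
t 3.225 p [ 0.5591 -0.0348  0.0966] F [-0.4775 -0.2586  0.2056] op 0.05966915442697993 q6 -0.05871228457348245
(np.float64(-0.05), np.float64(0.82), np.float64(3.95), np.float64(-0.015), np.float64(-0.003), np.float64(0.001))
```

View pics/s1c.png

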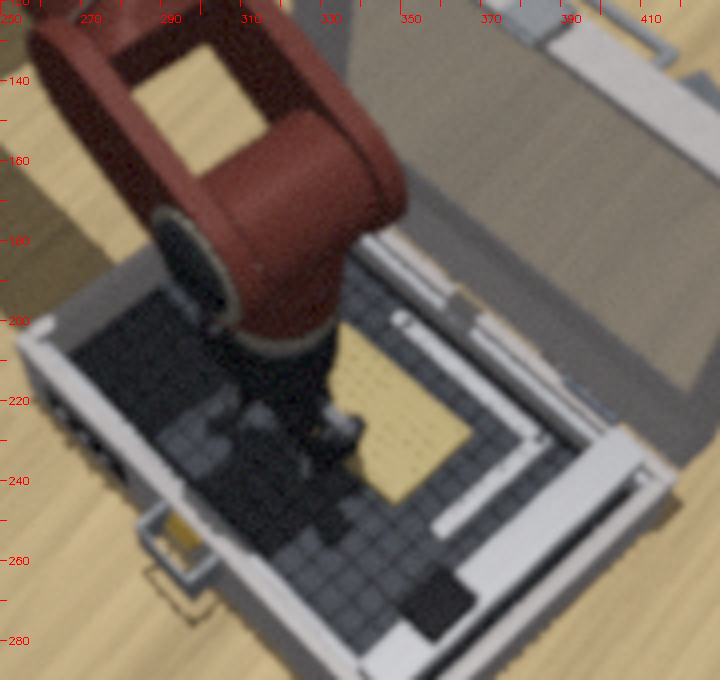

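Emit:
{"fn": "send_rows", "kwargs": {
  "series": [
    {"tx": 0, "ty": 0.8, "tz": 3.4, "wx": -0.015, "wy": -0.003, "wz": 0, "jaw": 0.3},
    {"tx": 0, "ty": 0, "tz": 0.5, "wx": 0, "wy": 0, "wz": 0, "jaw": 0.3},
    {"tx": 0, "ty": 0, "tz": 0.3, "wx": 0, "wy": 0, "wz": 0, "jaw": 0.3}
  ]
}}

```text
t: 3.65
tool_pos: [0.5764, -0.0382, 0.0674]
tool_rot: [2.357, 2.05, 0.021]
contact_force: [0.8, -0.1, 0.2]
opening: 0.0599
```

Emit:
{"fn": "send_rows", "kwargs": {
  "series": [
    {"tx": 0, "ty": 0, "tz": 0.3, "wx": 0, "wy": 0, "wz": 0, "jaw": 0.3}
  ]
}}

```text
t: 3.78
tool_pos: [0.5779, -0.0385, 0.0666]
tool_rot: [2.355, 2.049, 0.024]
contact_force: [-0.1, 0.7, 0.6]
opening: 0.0598
```

Emit:
{"fn": "send_rows", "kwargs": {
  "series": [
    {"tx": 0, "ty": -0.4, "tz": 0.8, "wx": 0.02, "wy": 0.005, "wz": 0, "jaw": 0.3},
    {"tx": 0, "ty": -0.4, "tz": 0.5, "wx": 0, "wy": 0, "wz": 0, "jaw": 0.3}
  ]
}}

```text
t: 4.03
tool_pos: [0.5714, -0.0378, 0.0552]
tool_rot: [2.367, 2.059, 0.012]
contact_force: [0.4, -0.4, -0.0]
opening: 0.0601
```

Emit:
{"fn": "send_rows", "kwargs": {
  "series": [
    {"tx": 0, "ty": 0, "tz": 0.5, "wx": 0, "wy": 0, "wz": 0, "jaw": 0.3}
  ]
}}

```text
t: 4.15
tool_pos: [0.5711, -0.0377, 0.0498]
tool_rot: [2.367, 2.06, 0.012]
contact_force: [-0.3, 0.7, -0.3]
opening: 0.06
```

Emit:
{"fn": "send_rows", "kwargs": {
  "series": [
    {"tx": 1, "ty": 0, "tz": 0.3, "wx": 0, "wy": 0, "wz": 0, "jaw": 0.3},
    {"tx": 1, "ty": 0, "tz": 0, "wx": 0, "wy": 0, "wz": 0, "jaw": 0.3}
  ]
}}

```text
t: 4.4
tool_pos: [0.5737, -0.0173, 0.0462]
tool_rot: [2.369, 2.058, 0.011]
contact_force: [-1.0, -1.6, 2.4]
opening: 0.0595
```

Emit:
{"fn": "send_rows", "kwargs": {
  "series": [
    {"tx": 0.8, "ty": 0, "tz": 0, "wx": 0, "wy": 0, "wz": 0, "jaw": 0.3},
    {"tx": 0.8, "ty": 0, "tz": 0, "wx": 0, "wy": 0, "wz": 0, "jaw": 0.3}
  ]
}}

```text
t: 4.65
tool_pos: [0.5761, 0.0002, 0.0463]
tool_rot: [2.368, 2.059, 0.011]
contact_force: [-0.3, -0.8, 0.3]
opening: 0.0597
```

```bash
python3 - <<'E'
from plan import *
o,p,R=now();print(p,R,o["contact_force"])
im=ctrl.get_image("scene"); cv2.imwrite("pics/s2.png",im[:,:,::-1]); crop("pics/s2.png","pics/s2c.png",290,160,120,120,6)
E
```

```text
[0.5761 0.0002 0.0463] [[ 0.1388  0.9903  0.0074]
 [ 0.9903 -0.1388  0.0022]
 [ 0.0033  0.007  -1.    ]] [-0.3189 -0.836   0.2879]
```

View pics/s2c.png

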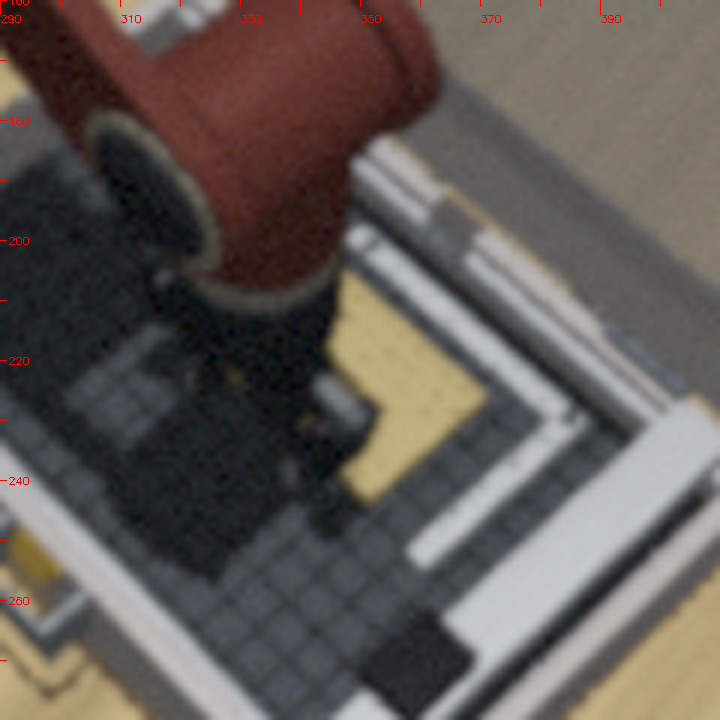

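Emit:
{"fn": "send_rows", "kwargs": {
  "series": [
    {"tx": 0.7, "ty": 0, "tz": 0, "wx": 0, "wy": 0, "wz": 0, "jaw": 0.3}
  ]
}}

```text
t: 4.82
tool_pos: [0.5772, 0.0084, 0.0463]
tool_rot: [2.368, 2.06, 0.012]
contact_force: [-0.0, -1.0, 0.1]
opening: 0.0597
```

Emit:
{"fn": "send_rows", "kwargs": {
  "series": [
    {"tx": 0.5, "ty": 0, "tz": 0, "wx": 0, "wy": 0, "wz": 0, "jaw": 0.3}
  ]
}}

```text
t: 4.95
tool_pos: [0.5779, 0.0138, 0.0463]
tool_rot: [2.368, 2.061, 0.012]
contact_force: [0.1, -2.1, -0.9]
opening: 0.0598
```

Emit:
{"fn": "send_rows", "kwargs": {
  "series": [
    {"tx": 0.5, "ty": 0, "tz": 0, "wx": 0, "wy": 0, "wz": 0, "jaw": 0.3}
  ]
}}

```text
t: 5.08
tool_pos: [0.5778, 0.015, 0.0463]
tool_rot: [2.363, 2.058, -0.002]
contact_force: [-7.0, -25.4, 4.3]
opening: 0.0598
```

Emit:
{"fn": "send_rows", "kwargs": {
  "series": [
    {"tx": -1.5, "ty": 0, "tz": 0, "wx": 0, "wy": 0, "wz": 0, "jaw": 0.3},
    {"tx": -1, "ty": 0, "tz": -5, "wx": 0, "wy": 0, "wz": 0, "jaw": 0.5},
    {"tx": 0, "ty": 0, "tz": -5, "wx": 0, "wy": 0, "wz": 0, "jaw": 0.5}
  ]
}}

```text
t: 5.45
tool_pos: [0.57, -0.0095, 0.1426]
tool_rot: [-2.369, -2.061, 0.012]
contact_force: [1.4, -0.1, 0.3]
opening: 0.043
```

```bash
python3 - <<'E'
from plan import *
u=np.array([.9903,-.1386]);n=np.array([.1386,.9903])
o,p,R=now()
g=u*.450+n*.138
rows([((*g,.13),down(E_TH-np.pi/2)),((*g,.075),None)])
E
```

```text
t 5.45 p [ 0.57   -0.0095  0.1426] F [ 1.3728 -0.1118  0.3409] op 0.04300408108220966 q6 -0.004663720908936119
(np.float64(0.76), np.float64(-1.29), np.float64(0.14), np.float64(-0.0), np.float64(0.001), np.float64(0.175))
(np.float64(0.53), np.float64(-1.4), np.float64(0.15), np.float64(-0.0), np.float64(0.001), np.float64(0.175))
(np.float64(0.27), np.float64(-1.47), np.float64(0.15), np.float64(-0.0), np.float64(0.001), np.float64(0.175))
(np.float64(0.02), np.float64(-1.49), np.float64(0.15), np.float64(-0.0), np.float64(0.001), np.float64(0.175))
(np.float64(-0.24), np.float64(-1.47), np.float64(0.15), np.float64(-0.0), np.float64(0.001), np.float64(0.175))
(np.float64(-0.5), np.float64(-1.41), np.float64(0.14), np.float64(-0.0), np.float64(0.001), np.float64(0.175))
(np.float64(-0.73), np.float64(-1.3), np.float64(0.14), np.float64(-0.0), np.float64(0.001), np.float64(0.175))
(np.float64(-0.95), np.float64(-1.15), np.float64(0.14), np.float64(-0.0), np.float64(0.001), np.float64(0.175))
(np.float64(-1.13), np.float64(-0.97), np.float64(0.14), np.float64(-0.0), np.float64(0.001), np.float64(0.175))
(np.float64(0.0), np.float64(-0.0), np.float64(5.5), np.float64(0.0), np.float64(0.0), np.float64(0.0))
```

Emit:
{"fn": "send_rows", "kwargs": {
  "series": [
    {"tx": 0.8, "ty": -1.3, "tz": 0, "wx": 0, "wy": 0, "wz": 0.175, "jaw": 0.5},
    {"tx": 0.5, "ty": -1.4, "tz": 0, "wx": 0, "wy": 0, "wz": 0.175, "jaw": 0.5},
    {"tx": 0.3, "ty": -1.5, "tz": 0, "wx": 0, "wy": 0, "wz": 0.175, "jaw": 0.5},
    {"tx": 0, "ty": -1.5, "tz": 0, "wx": 0, "wy": 0, "wz": 0.175, "jaw": 0.5},
    {"tx": -0.2, "ty": -1.5, "tz": 0, "wx": 0, "wy": 0, "wz": 0.175, "jaw": 0.5}
  ]
}}

```text
t: 6.08
tool_pos: [0.5144, 0.0391, 0.1492]
tool_rot: [3.032, 0.814, 0.008]
contact_force: [0.2, -0.1, -0.4]
opening: 0.0427
```

Emit:
{"fn": "send_rows", "kwargs": {
  "series": [
    {"tx": -0.5, "ty": -1.4, "tz": 0, "wx": 0, "wy": 0, "wz": 0.175, "jaw": 0.5},
    {"tx": -0.7, "ty": -1.3, "tz": 0, "wx": 0, "wy": 0, "wz": 0.175, "jaw": 0.5},
    {"tx": -0.9, "ty": -1.1, "tz": 0, "wx": 0, "wy": 0, "wz": 0.175, "jaw": 0.5},
    {"tx": -1.1, "ty": -1.0, "tz": 0, "wx": 0, "wy": 0, "wz": 0.175, "jaw": 0.5},
    {"tx": 0, "ty": 0, "tz": 0, "wx": 0, "wy": 0, "wz": 0, "jaw": 0.5}
  ]
}}

```text
t: 6.7
tool_pos: [0.4683, 0.0801, 0.1484]
tool_rot: [-3.122, 0.31, -0.009]
contact_force: [-0.4, -0.6, -0.4]
opening: 0.0425
```

```bash
python3 - <<'E'
from plan import *
u=np.array([.9903,-.1386]);n=np.array([.1386,.9903])
o,p,R=now()
g=u*.450+n*.138
rows([((*g,.075),down(E_TH-np.pi/2)),((*g,.048),None)])
im=ctrl.get_image("top"); cv2.imwrite("pics/t3.png",im[:,:,::-1]); crop("pics/t3.png","pics/t3c.png",240,70,160,190,3)
im=ctrl.get_image("scene"); cv2.imwrite("pics/s3.png",im[:,:,::-1]); crop("pics/s3.png","pics/s3c.png",250,150,180,140,4)
E
```

```text
t 6.7 p [0.4683 0.0801 0.1484] F [-0.3773 -0.579  -0.365 ] op 0.042540725774257555 q6 1.7790494462179474
(np.float64(-0.14), np.float64(0.34), np.float64(3.67), np.float64(-0.002), np.float64(-0.003), np.float64(-0.03))
(np.float64(-0.14), np.float64(0.33), np.float64(3.67), np.float64(-0.002), np.float64(-0.003), np.float64(-0.03))
(np.float64(0.0), np.float64(0.0), np.float64(2.7), np.float64(0.0), np.float64(0.0), np.float64(0.0))
```

View pics/t3c.png

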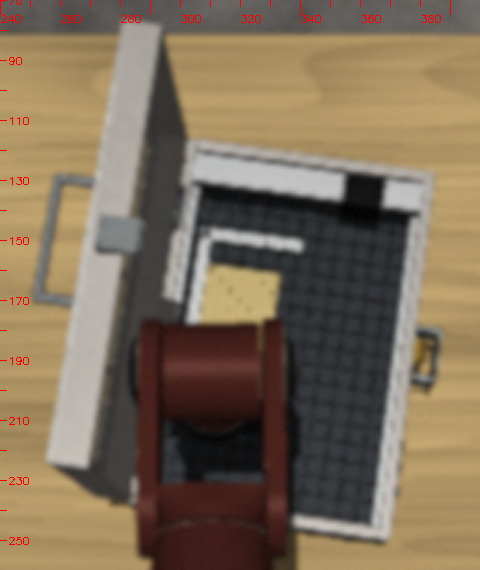

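View pics/s3c.png

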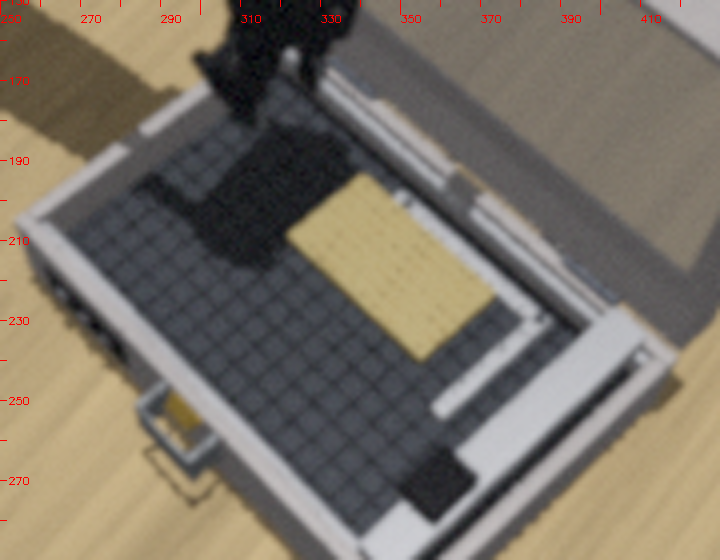

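Emit:
{"fn": "send_rows", "kwargs": {
  "series": [
    {"tx": -0.1, "ty": 0.7, "tz": 3.7, "wx": 0, "wy": 0, "wz": -0.03, "jaw": 0.5},
    {"tx": -0.1, "ty": 0.7, "tz": 3.7, "wx": 0, "wy": 0, "wz": -0.03, "jaw": 0.5},
    {"tx": 0, "ty": 0, "tz": 1.5, "wx": 0, "wy": 0, "wz": 0, "jaw": 0.5}
  ]
}}

```text
t: 7.18
tool_pos: [0.4689, 0.065, 0.0603]
tool_rot: [-3.131, 0.206, -0.021]
contact_force: [-0.0, -0.1, -0.2]
opening: 0.0424
```

```bash
python3 - <<'E'
from plan import *
u=np.array([.9903,-.1386]);n=np.array([.1386,.9903])
o,p,R=now();print(o["t"],p,u@p[:2],n@p[:2])
g=u*.450+n*.13
rows([((*g,.048),down(E_TH-np.pi/2))])
E
```

```text
7.175 [0.4689 0.065  0.0603] 0.45535360475091613 0.1294071684758235
t 7.175 p [0.4689 0.065  0.0603] F [-0.0177 -0.1409 -0.2405] op 0.042412845898908105 q6 1.6794038395941704
(np.float64(-0.56), np.float64(-0.06), np.float64(1.23), np.float64(-0.005), np.float64(-0.013), np.float64(0.007))
```

Emit:
{"fn": "send_rows", "kwargs": {
  "series": [
    {"tx": 0, "ty": 0, "tz": 0.9, "wx": 0, "wy": -0.013, "wz": 0.007, "jaw": 0.5},
    {"tx": 1, "ty": 0, "tz": 0.2, "wx": 0, "wy": 0, "wz": 0, "jaw": 0.5},
    {"tx": 1, "ty": 0, "tz": 0, "wx": 0, "wy": 0, "wz": 0, "jaw": 0.5},
    {"tx": 1, "ty": 0, "tz": 0, "wx": 0, "wy": 0, "wz": 0, "jaw": 0.5}
  ]
}}

```text
t: 7.68
tool_pos: [0.5017, 0.0609, 0.051]
tool_rot: [-3.129, 0.217, 0.001]
contact_force: [-0.7, 0.9, 0.4]
opening: 0.0424
```

```bash
python3 - <<'E'
from plan import *
u=np.array([.9903,-.1386]);n=np.array([.1386,.9903])
o,p,R=now();print(o["t"],p,u@p[:2],n@p[:2],o["contact_force"]);rows([(p,down(E_TH-np.pi/2))])
E
```

```text
7.675 [0.5017 0.0609 0.051 ] 0.48840122009088827 0.12984590148866224 [-0.6699  0.8987  0.4478]
t 7.675 p [0.5017 0.0609 0.051 ] F [-0.6699  0.8987  0.4478] op 0.042382522987504445 q6 1.6773473811916582
(np.float64(0.0), np.float64(0.0), np.float64(0.0), np.float64(-0.005), np.float64(0.001), np.float64(0.001))
```

Emit:
{"fn": "send_rows", "kwargs": {
  "series": [
    {"tx": 0.7, "ty": 0, "tz": 0.3, "wx": 0, "wy": 0, "wz": 0, "jaw": 0.5},
    {"tx": 0.7, "ty": 0, "tz": 0, "wx": 0, "wy": 0, "wz": 0, "jaw": 0.5}
  ]
}}

```text
t: 7.92
tool_pos: [0.5164, 0.0589, 0.0493]
tool_rot: [-3.129, 0.217, 0.006]
contact_force: [-1.3, -0.2, -0.5]
opening: 0.0427
```

Emit:
{"fn": "send_rows", "kwargs": {
  "series": [
    {"tx": 0.6, "ty": 0, "tz": 0, "wx": 0, "wy": 0, "wz": 0, "jaw": 0.5}
  ]
}}

```text
t: 8.05
tool_pos: [0.5227, 0.0581, 0.0493]
tool_rot: [-3.129, 0.217, 0.006]
contact_force: [-2.5, 0.2, 2.2]
opening: 0.0425
```

Emit:
{"fn": "send_rows", "kwargs": {
  "series": [
    {"tx": 0.5, "ty": 0, "tz": 0, "wx": 0, "wy": 0, "wz": 0, "jaw": 0.5}
  ]
}}

```text
t: 8.18
tool_pos: [0.5277, 0.0573, 0.0493]
tool_rot: [-3.129, 0.217, 0.008]
contact_force: [-4.6, 0.3, 4.7]
opening: 0.0425
```

Emit:
{"fn": "send_rows", "kwargs": {
  "series": [
    {"tx": 0.4, "ty": 0, "tz": -0.05, "wx": 0, "wy": 0, "wz": 0, "jaw": 0.5}
  ]
}}

```text
t: 8.3
tool_pos: [0.5297, 0.0571, 0.0493]
tool_rot: [-3.129, 0.217, 0.019]
contact_force: [-16.1, 1.1, 11.5]
opening: 0.0429
```

```bash
python3 - <<'E'
from plan import *
u=np.array([.9903,-.1386]);n=np.array([.1386,.9903])
o,p,R=now();print(o["t"],p,u@p[:2],n@p[:2],o["contact_force"])
im=ctrl.get_image("scene"); cv2.imwrite("pics/s4.png",im[:,:,::-1]); crop("pics/s4.png","pics/s4c.png",300,160,110,100,7)
E
```

```text
8.3 [0.5297 0.0571 0.0493] 0.51666654115786 0.1299588713251265 [-16.0559   1.1033  11.4722]
```

View pics/s4c.png

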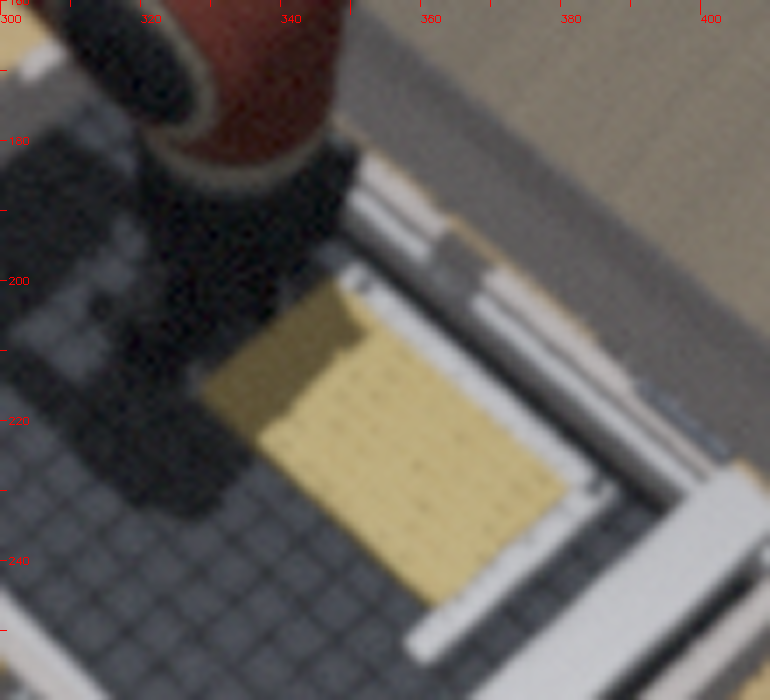

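Emit:
{"fn": "send_rows", "kwargs": {
  "series": [
    {"tx": 0.4, "ty": 0, "tz": -0.1, "wx": 0, "wy": 0, "wz": 0, "jaw": 0.5},
    {"tx": -1.2, "ty": 0, "tz": 0, "wx": 0, "wy": 0, "wz": 0, "jaw": 0.5},
    {"tx": -1.5, "ty": 0.5, "tz": -5, "wx": 0, "wy": 0, "wz": 0, "jaw": 0.5},
    {"tx": -4, "ty": 1, "tz": -5, "wx": 0, "wy": 0, "wz": 0, "jaw": 0.5}
  ]
}}

```text
t: 8.85
tool_pos: [0.4622, 0.051, 0.1475]
tool_rot: [-3.128, 0.215, 0.047]
contact_force: [0.3, 0.0, 1.2]
opening: 0.0426
```

```bash
python3 - <<'E'
from plan import *
o,p,R=now();print(o["t"],p,o["contact_force"])
im=ctrl.get_image("scene"); cv2.imwrite("pics/s5.png",im[:,:,::-1]); crop("pics/s5.png","pics/s5c.png",300,160,110,100,7)
im=ctrl.get_image("top"); cv2.imwrite("pics/t5.png",im[:,:,::-1]); crop("pics/t5.png","pics/t5c.png",280,130,90,80,8)
E
```

```text
8.85 [0.4622 0.051  0.1475] [0.2698 0.006  1.2164]
```

View pics/s5c.png

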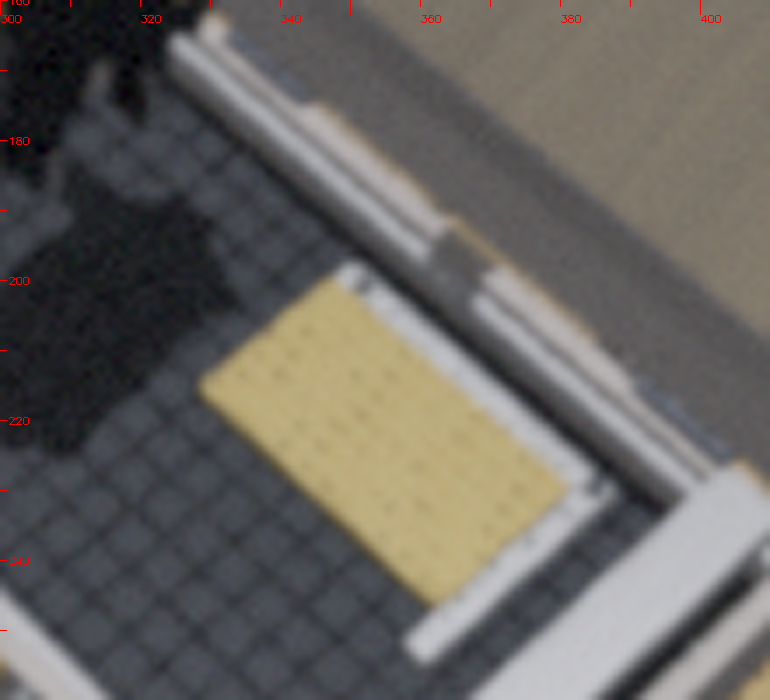

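View pics/t5c.png

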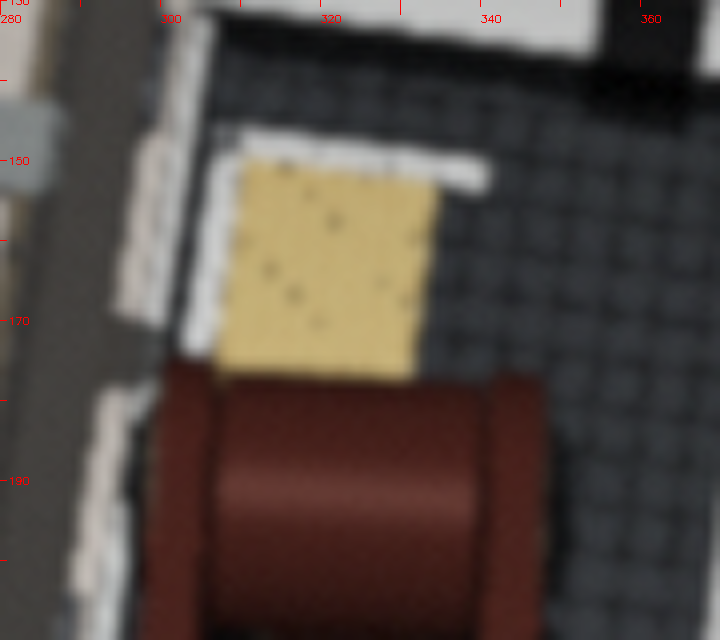

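```bash
python3 - <<'E'
from plan import *
u=np.array([.9903,-.1386]);n=np.array([.1386,.9903])
o,p,R=now()
g=u*.595+n*.06
rows([((*g,.12),down(E_TH-np.pi/2)),((*g,.07),None)])
E
```

```text
t 8.95 p [0.4636 0.0509 0.1527] F [1.057  0.5259 0.6181] op 0.042700166197391705 q6 1.653094275372459
(np.float64(4.78), np.float64(1.84), np.float64(0.99), np.float64(-0.001), np.float64(0.006), np.float64(0.001))
(np.float64(4.77), np.float64(1.83), np.float64(1.03), np.float64(-0.001), np.float64(0.006), np.float64(0.001))
(np.float64(4.77), np.float64(1.83), np.float64(1.06), np.float64(-0.001), np.float64(0.006), np.float64(0.001))
(np.float64(0.0), np.float64(0.0), np.float64(5.0), np.float64(0.0), np.float64(0.0), np.float64(0.0))
```

Emit:
{"fn": "send_rows", "kwargs": {
  "series": [
    {"tx": 4.8, "ty": 1.8, "tz": 0.8, "wx": 0, "wy": 0.006, "wz": 0, "jaw": 1},
    {"tx": 4.8, "ty": 1.8, "tz": 1, "wx": 0, "wy": 0.006, "wz": 0, "jaw": 1},
    {"tx": 4.8, "ty": 1.8, "tz": 1, "wx": 0, "wy": 0.006, "wz": 0, "jaw": 1},
    {"tx": 0, "ty": 0, "tz": 4, "wx": 0, "wy": 0, "wz": 0, "jaw": 1},
    {"tx": 0, "ty": 0, "tz": 0.5, "wx": 0, "wy": 0, "wz": 0, "jaw": 1}
  ]
}}

```text
t: 9.57
tool_pos: [0.6048, -0.0239, 0.0765]
tool_rot: [-3.13, 0.214, -0.019]
contact_force: [-0.7, -0.3, -0.8]
opening: 0.0004
```

```bash
python3 - <<'E'
from plan import *
u=np.array([.9903,-.1386]);n=np.array([.1386,.9903])
o,p,R=now()
print(u@p[:2],n@p[:2])
g=u*.595+n*.06
rows([((*g,.055),down(E_TH-np.pi/2))])
E
```

```text
0.602262208787699 0.06011210569976051
t 9.575 p [ 0.6048 -0.0239  0.0765] F [-0.7059 -0.2741 -0.8462] op 0.00038598142503426996 q6 1.5400053312758193
(np.float64(-0.76), np.float64(0.02), np.float64(2.14), np.float64(-0.005), np.float64(-0.012), np.float64(0.003))
```

Emit:
{"fn": "send_rows", "kwargs": {
  "series": [
    {"tx": -0.5, "ty": 0, "tz": 2.2, "wx": 0, "wy": -0.012, "wz": 0, "jaw": 1},
    {"tx": 0, "ty": -1, "tz": 0, "wx": 0, "wy": 0, "wz": 0, "jaw": 1},
    {"tx": 0, "ty": -1, "tz": 0, "wx": 0, "wy": 0, "wz": 0, "jaw": 1}
  ]
}}

```text
t: 9.95
tool_pos: [0.6032, -0.0021, 0.0549]
tool_rot: [-3.129, 0.214, -0.004]
contact_force: [0.1, -0.1, -0.6]
opening: 0.0001
```

Emit:
{"fn": "send_rows", "kwargs": {
  "series": [
    {"tx": 0, "ty": -0.5, "tz": 0, "wx": 0, "wy": 0, "wz": 0, "jaw": 1}
  ]
}}

```text
t: 10.07
tool_pos: [0.6043, 0.004, 0.0559]
tool_rot: [-3.129, 0.212, -0.006]
contact_force: [0.3, 0.4, 0.1]
opening: -0.0001
```

Emit:
{"fn": "send_rows", "kwargs": {
  "series": [
    {"tx": 0, "ty": -0.5, "tz": 0, "wx": 0, "wy": 0, "wz": 0, "jaw": 1}
  ]
}}

```text
t: 10.2
tool_pos: [0.6057, 0.0096, 0.057]
tool_rot: [-3.129, 0.211, -0.009]
contact_force: [0.0, -0.0, 0.3]
opening: 0.0002
```

Emit:
{"fn": "send_rows", "kwargs": {
  "series": [
    {"tx": 0, "ty": -0.4, "tz": 0.25, "wx": 0, "wy": 0, "wz": 0, "jaw": 1}
  ]
}}

```text
t: 10.32
tool_pos: [0.607, 0.0128, 0.0563]
tool_rot: [-3.133, 0.209, -0.012]
contact_force: [-3.8, -7.4, 11.7]
opening: -0.0001
```

Emit:
{"fn": "send_rows", "kwargs": {
  "series": [
    {"tx": 0, "ty": -0.4, "tz": 0.1, "wx": 0, "wy": 0, "wz": 0, "jaw": 1}
  ]
}}

```text
t: 10.45
tool_pos: [0.6079, 0.0151, 0.0566]
tool_rot: [3.132, -0.208, 0.012]
contact_force: [-4.7, -11.0, 4.7]
opening: -0.0002
```

Emit:
{"fn": "send_rows", "kwargs": {
  "series": [
    {"tx": 0, "ty": 1.2, "tz": 0, "wx": 0, "wy": 0, "wz": 0, "jaw": 1},
    {"tx": 0, "ty": 1.5, "tz": -4, "wx": 0, "wy": 0, "wz": 0, "jaw": 1},
    {"tx": -2, "ty": 0, "tz": -5, "wx": 0, "wy": 0, "wz": 0, "jaw": 1},
    {"tx": -2, "ty": 0, "tz": -6, "wx": 0, "wy": 0, "wz": 0, "jaw": 1},
    {"tx": 0, "ty": 0, "tz": -6, "wx": 0, "wy": 0, "wz": 0, "jaw": 1}
  ]
}}

```text
t: 11.08
tool_pos: [0.5588, -0.0074, 0.2632]
tool_rot: [-3.134, 0.211, 0.008]
contact_force: [1.7, -0.4, -0.1]
opening: -0.0002
```

Emit:
{"fn": "send_rows", "kwargs": {
  "series": [
    {"tx": 0, "ty": 0, "tz": -6, "wx": 0, "wy": 0, "wz": 0, "jaw": 1},
    {"tx": 0, "ty": 0, "tz": -6, "wx": 0, "wy": 0, "wz": 0, "jaw": 1},
    {"tx": 0, "ty": 0, "tz": -6, "wx": 0, "wy": 0, "wz": 0, "jaw": 1}
  ]
}}

```text
t: 11.45
tool_pos: [0.5582, -0.0085, 0.4484]
tool_rot: [-3.132, 0.212, 0.007]
contact_force: [0.3, -1.4, 0.6]
opening: -0.0001
```

```bash
python3 - <<'E'
from plan import *
o,p,R=now();print(o["t"],p,o["contact_force"])
im=ctrl.get_image("scene"); cv2.imwrite("pics/s6.png",im[:,:,::-1]); crop("pics/s6.png","pics/s6c.png",300,160,110,100,7)
im=ctrl.get_image("top"); cv2.imwrite("pics/t6.png",im[:,:,::-1]); crop("pics/t6.png","pics/t6c.png",240,70,160,190,3)
E
```

```text
11.45 [ 0.5582 -0.0085  0.4484] [ 0.253  -1.3609  0.6065]
```

View pics/s6c.png

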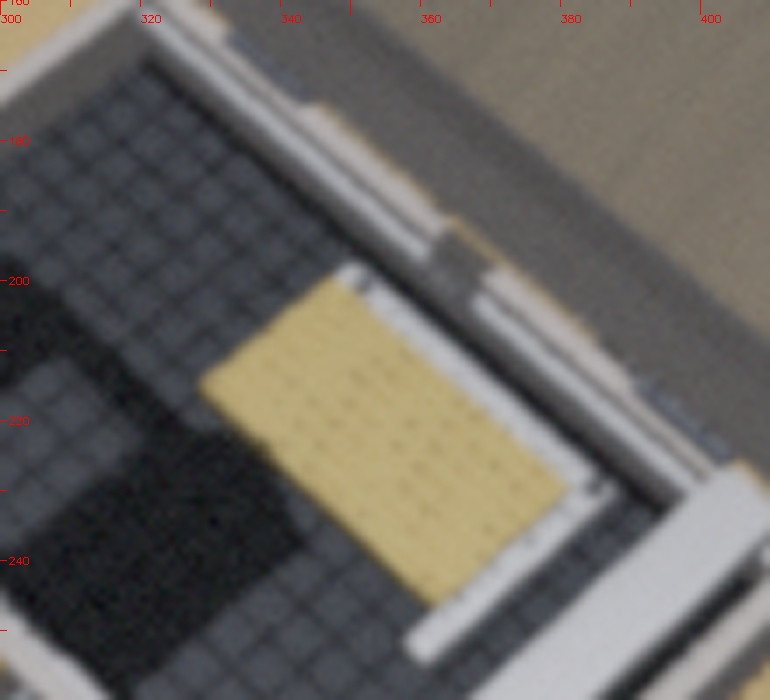

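View pics/t6c.png

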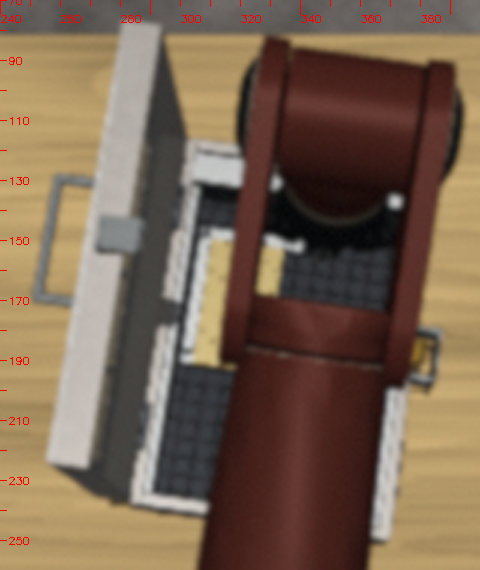

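```bash
python3 - <<'E'
from plan import *
e=np.array([.571,.011]);a=-.14
u=np.array([np.cos(a),np.sin(a)]);n=np.array([-np.sin(a),np.cos(a)])
for th in(1.6,1.65,1.7,1.75):
    y=.135-.245*np.cos(th)+.073*np.sin(th);z=.088+.245*np.sin(th)+.073*np.cos(th)
    P=[np.r_[e+u*x+n*y,z] for x in(-.055,0,.055)]
    print(th,y,z,P[1],[pj("top",q) for q in P],[pj("scene",q) for q in P])
im=cv2.imread("pics/scene0.png"); crop("pics/scene0.png","pics/s0h.png",310,70,160,120,5)
o,p,R=now()
g=e+n*.30
rows([((*g,.45),down(a-np.pi/2)),((*g,.316),None)])
E
```

```text
1.6 0.21512275598584563 0.3307639676171747 [0.601  0.224  0.3308] [array([253.2023, 169.37  ]), array([256.6814, 149.3789]), array([260.1019, 129.7239])] [array([381.6188, 109.3761]), array([398.191 , 121.1731]), array([415.551 , 133.5309])]
1.65 0.2271557648347859 0.32645610708831857 [0.6027 0.2359 0.3265] [array([248.939, 169.149]), array([252.4411, 149.2344]), array([255.8844, 129.6533])] [array([384.5971, 108.2376]), array([401.0982, 119.909 ]), array([418.3769, 132.1304])]
1.7 0.23895843226543373 0.3215522304772815 [0.6043 0.2476 0.3216] [array([244.8308, 168.9964]), array([248.3527, 149.1664]), array([251.8159, 129.6672])] [array([387.4329, 107.3326]), array([403.8532, 118.8803]), array([421.0404, 130.9675])]
1.75 0.25050125775592297 0.31606459492170164 [0.606  0.2591 0.3161] [array([240.8916, 168.9118]), array([244.4302, 149.1743]), array([247.9101, 129.7645])] [array([390.119 , 106.6583]), array([406.4494, 118.085 ]), array([423.5354, 130.0403])]
t 11.55 p [ 0.5599 -0.0087  0.4564] F [0.6698 0.3003 0.8988] op -0.00028347408642438374 q6 1.5571067294063181
(np.float64(0.16), np
[... 268 characters left out ...]
t64(-0.0), np.float64(-0.002), np.float64(0.001))
(np.float64(0.15), np.float64(-5.35), np.float64(0.11), np.float64(-0.0), np.float64(-0.002), np.float64(0.001))
(np.float64(0.15), np.float64(-5.35), np.float64(0.11), np.float64(-0.0), np.float64(-0.002), np.float64(0.001))
(np.float64(0.14), np.float64(-5.35), np.float64(0.11), np.float64(-0.0), np.float64(-0.002), np.float64(0.001))
(np.float64(0.0), np.float64(0.0), np.float64(4.47), np.float64(0.0), np.float64(0.0), np.float64(0.0))
(np.float64(0.0), np.float64(0.0), np.float64(4.47), np.float64(0.0), np.float64(0.0), np.float64(0.0))
(np.float64(0.0), np.float64(0.0), np.float64(4.47), np.float64(0.0), np.float64(0.0), np.float64(0.0))
```

View pics/s0h.png

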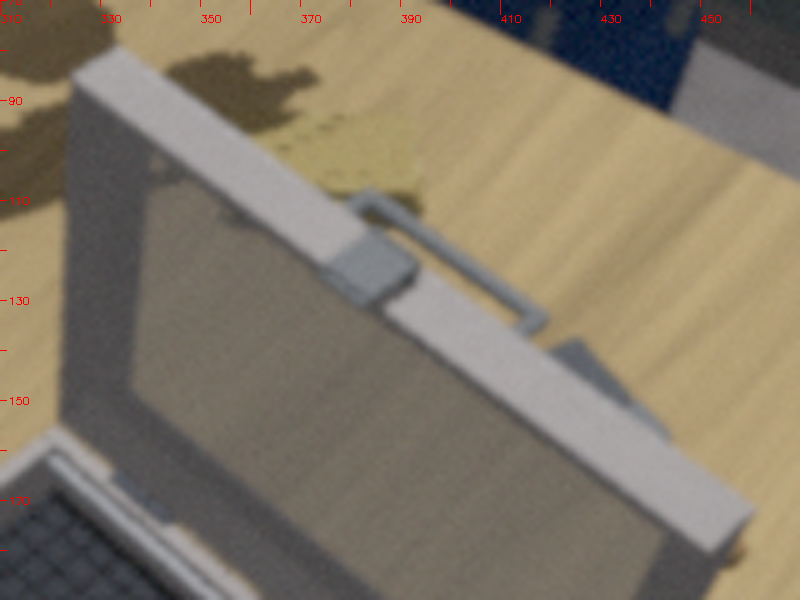

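Emit:
{"fn": "send_rows", "kwargs": {
  "series": [
    {"tx": 0.2, "ty": -5.3, "tz": 0.1, "wx": 0, "wy": 0, "wz": 0, "jaw": 1},
    {"tx": 0.2, "ty": -5.3, "tz": 0.1, "wx": 0, "wy": 0, "wz": 0, "jaw": 1},
    {"tx": 0.2, "ty": -5.3, "tz": 0.1, "wx": 0, "wy": 0, "wz": 0, "jaw": 1},
    {"tx": 0.2, "ty": -5.3, "tz": 0.1, "wx": 0, "wy": 0, "wz": 0, "jaw": 1},
    {"tx": 0.1, "ty": -5.3, "tz": 0.1, "wx": 0, "wy": 0, "wz": 0, "jaw": 1}
  ]
}}

```text
t: 12.18
tool_pos: [0.6079, 0.2546, 0.4511]
tool_rot: [-3.13, 0.227, -0.022]
contact_force: [0.5, 0.5, 0.2]
opening: 0.0003
```

Emit:
{"fn": "send_rows", "kwargs": {
  "series": [
    {"tx": 0.1, "ty": -5.3, "tz": 0, "wx": 0, "wy": 0, "wz": 0, "jaw": 1},
    {"tx": 0, "ty": 0, "tz": 0, "wx": 0, "wy": 0, "wz": 0, "jaw": 1}
  ]
}}

```text
t: 12.42
tool_pos: [0.6166, 0.3115, 0.4475]
tool_rot: [-3.131, 0.22, -0.016]
contact_force: [-0.0, -0.1, -0.3]
opening: 0.0002
```

```bash
python3 - <<'E'
from plan import *
e=np.array([.571,.011]);a=-.14
u=np.array([np.cos(a),np.sin(a)]);n=np.array([-np.sin(a),np.cos(a)])
o,p,R=now(); print("eng",u@(p[:2]-e),n@(p[:2]-e))
g=e+n*.285
rows([((*g,.316),down(a-np.pi/2))])
E
```

```text
eng 0.003187930408207915 0.30389361504744605
t 12.425 p [0.6166 0.3115 0.4475] F [-0.0424 -0.1267 -0.3311] op 0.0002050631907206348 q6 2.0717102827776706
(np.float64(-0.15), np.float64(0.65), np.float64(4.38), np.float64(-0.001), np.float64(-0.003), np.float64(-0.0))
(np.float64(-0.13), np.float64(0.64), np.float64(4.38), np.float64(-0.001), np.float64(-0.003), np.float64(-0.0))
(np.float64(-0.12), np.float64(0.63), np.float64(4.38), np.float64(-0.001), np.float64(-0.003), np.float64(-0.0))
```

Emit:
{"fn": "send_rows", "kwargs": {
  "series": [
    {"tx": -0.1, "ty": 0.6, "tz": 4.4, "wx": 0, "wy": 0, "wz": 0, "jaw": 1},
    {"tx": -0.1, "ty": 0.6, "tz": 4.4, "wx": 0, "wy": 0, "wz": 0, "jaw": 1},
    {"tx": -0.1, "ty": 0.6, "tz": 4.4, "wx": 0, "wy": 0, "wz": 0, "jaw": 1},
    {"tx": 0, "ty": 1.5, "tz": 0, "wx": 0, "wy": 0, "wz": 0, "jaw": 1},
    {"tx": 0, "ty": 1.5, "tz": 0, "wx": 0, "wy": 0, "wz": 0, "jaw": 1}
  ]
}}

```text
t: 13.05
tool_pos: [0.609, 0.2603, 0.3124]
tool_rot: [-3.13, 0.222, -0.019]
contact_force: [0.1, -0.1, 1.1]
opening: -0.0001
```

Emit:
{"fn": "send_rows", "kwargs": {
  "series": [
    {"tx": 0, "ty": 1.5, "tz": 0, "wx": 0, "wy": 0, "wz": 0, "jaw": 1},
    {"tx": 0, "ty": 1.5, "tz": 0, "wx": 0, "wy": 0, "wz": 0, "jaw": 1},
    {"tx": 0, "ty": 1.5, "tz": 0, "wx": 0, "wy": 0, "wz": 0, "jaw": 1}
  ]
}}

```text
t: 13.42
tool_pos: [0.6043, 0.2135, 0.3202]
tool_rot: [-3.123, 0.222, -0.037]
contact_force: [-0.2, 2.7, 1.6]
opening: -0.0
```

```bash
python3 - <<'E'
from plan import *
e=np.array([.571,.011]);a=-.14
u=np.array([np.cos(a),np.sin(a)]);n=np.array([-np.sin(a),np.cos(a)])
o,p,R=now(); print("eng",u@(p[:2]-e),n@(p[:2]-e))
g=e+n*.03
rows([((*g,.314),down(a-np.pi/2))])
im=ctrl.get_image("scene"); cv2.imwrite("pics/s7.png",im[:,:,::-1])
E
```

```text
eng 0.004760742102768193 0.20518142138566334
t 13.425 p [0.6043 0.2135 0.3202] F [-0.1623  2.6858  1.5988] op -1.5680470528356436e-05 q6 1.935073921161457
(np.float64(-0.15), np.float64(5.84), np.float64(0.13), np.float64(-0.004), np.float64(-0.008), np.float64(-0.001))
(np.float64(-0.15), np.float64(5.84), np.float64(0.16), np.float64(-0.004), np.float64(-0.008), np.float64(-0.001))
(np.float64(-0.16), np.float64(5.84), np.float64(0.18), np.float64(-0.004), np.float64(-0.008), np.float64(-0.001))
```

View pics/s7.png

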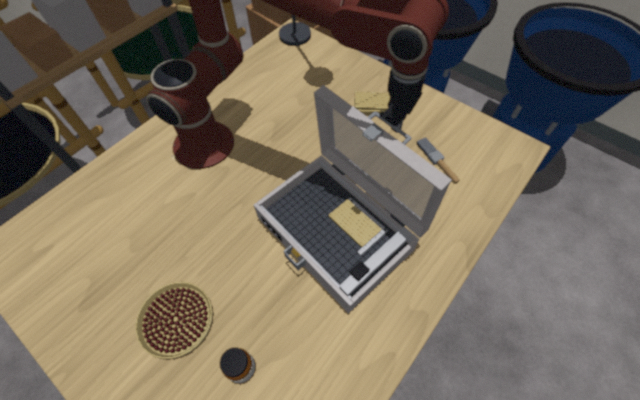

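Emit:
{"fn": "send_rows", "kwargs": {
  "series": [
    {"tx": 0, "ty": 2, "tz": 0.2, "wx": 0, "wy": -0.01, "wz": 0, "jaw": 1},
    {"tx": 0, "ty": 2, "tz": 0.2, "wx": 0, "wy": 0, "wz": 0, "jaw": 1},
    {"tx": 0, "ty": 2, "tz": 0.2, "wx": 0, "wy": 0, "wz": 0, "jaw": 1},
    {"tx": 0, "ty": 2, "tz": 0.2, "wx": 0, "wy": 0, "wz": 0, "jaw": 1}
  ]
}}

```text
t: 13.98
tool_pos: [0.5934, 0.1294, 0.3184]
tool_rot: [-3.122, 0.222, -0.032]
contact_force: [0.2, 2.3, 1.1]
opening: -0.0
```

```bash
python3 - <<'E'
from plan import *
e=np.array([.571,.011]);a=-.14
u=np.array([np.cos(a),np.sin(a)]);n=np.array([-np.sin(a),np.cos(a)])
o,p,R=now(); print("eng",u@(p[:2]-e),n@(p[:2]-e))
g=e+n*.02
rows([((*g,.314),down(a-np.pi/2))])
im=ctrl.get_image("scene"); cv2.imwrite("pics/s8.png",im[:,:,::-1])
crop("pics/s8.png","pics/s8c.png",250,20,220,160,3)
E
```

```text
eng 0.005681315326036877 0.12033351379148166
t 13.975 p [0.5934 0.1294 0.3184] F [0.216  2.2637 1.0929] op -3.5823348757938225e-05 q6 1.80140992181829
(np.float64(-0.28), np.float64(5.02), np.float64(0.15), np.float64(-0.006), np.float64(-0.01), np.float64(-0.001))
(np.float64(-0.28), np.float64(5.02), np.float64(0.18), np.float64(-0.006), np.float64(-0.01), np.float64(-0.001))
```

View pics/s8c.png

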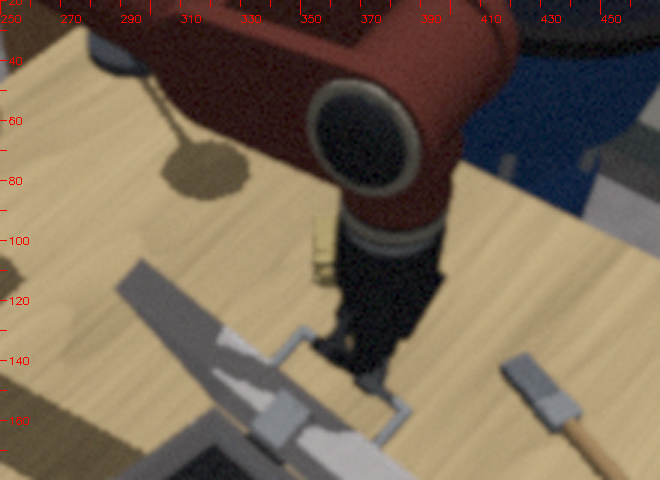

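Emit:
{"fn": "send_rows", "kwargs": {
  "series": [
    {"tx": 0, "ty": 2, "tz": 0.3, "wx": 0, "wy": -0.01, "wz": 0, "jaw": 1},
    {"tx": 0, "ty": 2, "tz": 0.5, "wx": 0, "wy": 0, "wz": 0, "jaw": 1},
    {"tx": 0, "ty": 2, "tz": 0.7, "wx": 0, "wy": 0, "wz": 0, "jaw": 1},
    {"tx": 0, "ty": 2, "tz": 0.8, "wx": 0, "wy": 0, "wz": 0, "jaw": 1}
  ]
}}

```text
t: 14.52
tool_pos: [0.581, 0.0436, 0.2909]
tool_rot: [-3.125, 0.225, -0.013]
contact_force: [0.8, 1.4, -0.6]
opening: 0.0001
```

```bash
python3 - <<'E'
from plan import *
e=np.array([.571,.011]);a=-.14
u=np.array([np.cos(a),np.sin(a)]);n=np.array([-np.sin(a),np.cos(a)])
o,p,R=now(); print("eng",u@(p[:2]-e),n@(p[:2]-e))
g=e+n*.02
rows([((*g,.3),down(a-np.pi/2))])
im=ctrl.get_image("scene"); cv2.imwrite("pics/s9.png",im[:,:,::-1])
crop("pics/s9.png","pics/s9c.png",230,40,220,180,3)
E
```

```text
eng 0.005327451203646353 0.033655659733689974
t 14.525 p [0.581  0.0436 0.2909] F [ 0.8484  1.4426 -0.609 ] op 0.00012647090519427143 q6 1.6577316342060051
(np.float64(-0.52), np.float64(1.36), np.float64(-0.93), np.float64(-0.009), np.float64(-0.007), np.float64(-0.004))
```

View pics/s9c.png

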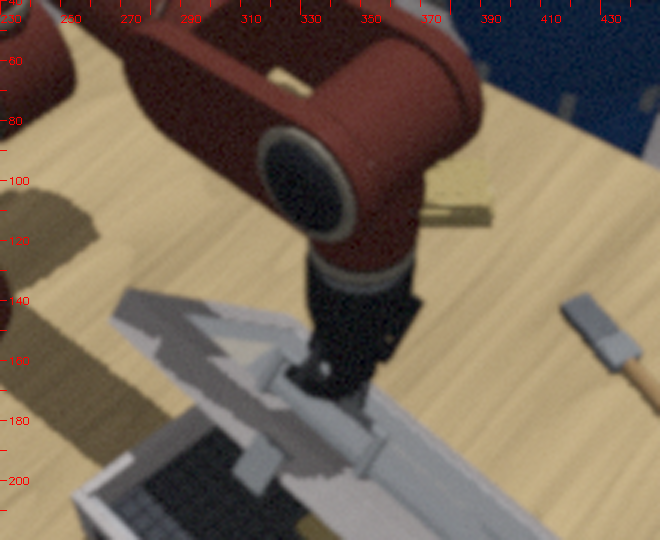

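Emit:
{"fn": "send_rows", "kwargs": {
  "series": [
    {"tx": -0.2, "ty": 2, "tz": 0.3, "wx": 0, "wy": 0, "wz": 0, "jaw": 1},
    {"tx": -0.2, "ty": 2, "tz": 0.3, "wx": 0, "wy": 0, "wz": 0, "jaw": 1},
    {"tx": 0, "ty": 0, "tz": 0, "wx": 0, "wy": 0, "wz": 0, "jaw": 1}
  ]
}}

```text
t: 14.95
tool_pos: [0.5686, 0.0004, 0.279]
tool_rot: [-3.125, 0.231, 0.0]
contact_force: [0.3, 0.5, 0.3]
opening: 0.0
```

Emit:
{"fn": "send_rows", "kwargs": {
  "series": [
    {"tx": 0, "ty": 0, "tz": 0, "wx": 0, "wy": 0, "wz": 0, "jaw": 1},
    {"tx": 0, "ty": -1, "tz": -5, "wx": 0, "wy": 0, "wz": 0, "jaw": 1},
    {"tx": 0, "ty": -2, "tz": -5, "wx": 0, "wy": 0, "wz": 0, "jaw": 0.8},
    {"tx": 0, "ty": 0, "tz": 0, "wx": 0, "wy": 0, "wz": 0, "jaw": 0.3}
  ]
}}

```text
t: 15.45
tool_pos: [0.5731, 0.031, 0.382]
tool_rot: [-3.125, 0.229, 0.001]
contact_force: [0.7, -0.4, 1.1]
opening: 0.0345
```

```bash
python3 - <<'E'
from plan import *
e=np.array([.571,.011]);a=-.14
u=np.array([np.cos(a),np.sin(a)]);n=np.array([-np.sin(a),np.cos(a)])
o,p,R=now(); print("eng",u@(p[:2]-e),n@(p[:2]-e))
g=e-n*.11
rows([((*g,.30),down(a-np.pi/2)),((*g,.20),None)])
im=ctrl.get_image("scene"); cv2.imwrite("pics/s10.png",im[:,:,::-1])
crop("pics/s10.png","pics/s10c.png",230,40,220,180,3)
E
```

```text
eng -0.0007023051152664387 0.02014466607659545
t 15.45 p [0.5731 0.031  0.382 ] F [ 0.7385 -0.3542  1.1097] op 0.034470227430020484 q6 1.6390078610512668
(np.float64(0.05), np.float64(4.36), np.float64(2.7), np.float64(-0.003), np.float64(0.0), np.float64(-0.002))
(np.float64(0.04), np.float64(4.35), np.float64(2.71), np.float64(-0.003), np.float64(0.0), np.float64(-0.002))
(np.float64(0.03), np.float64(4.35), np.float64(2.72), np.float64(-0.003), np.float64(0.0), np.float64(-0.002))
(np.float64(0.0), np.float64(0.0), np.float64(5.0), np.float64(0.0), np.float64(0.0), np.float64(0.0))
(np.float64(0.0), np.float64(0.0), np.float64(5.0), np.float64(0.0), np.float64(0.0), np.float64(0.0))
```

View pics/s10c.png

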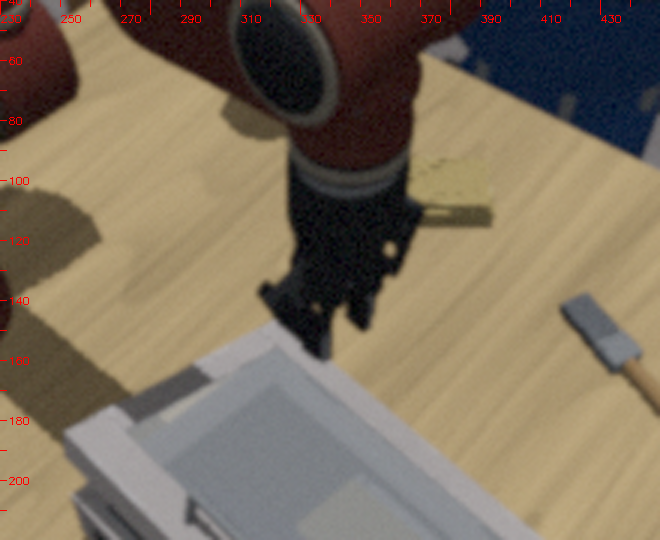

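Emit:
{"fn": "send_rows", "kwargs": {
  "series": [
    {"tx": 0, "ty": 4.2, "tz": 2.5, "wx": 0, "wy": 0, "wz": 0, "jaw": 0.3},
    {"tx": 0, "ty": 4.2, "tz": 2.5, "wx": 0, "wy": 0, "wz": 0, "jaw": 0.3},
    {"tx": 0, "ty": 4, "tz": 2.5, "wx": 0, "wy": 0, "wz": 0, "jaw": 0.3},
    {"tx": 0, "ty": 0, "tz": 3, "wx": 0, "wy": 0, "wz": 0, "jaw": 0.3},
    {"tx": 0, "ty": 0, "tz": 0, "wx": 0, "wy": 0, "wz": 0, "jaw": 0.3}
  ]
}}

```text
t: 16.12
tool_pos: [0.5511, -0.0932, 0.2638]
tool_rot: [-3.124, 0.226, 0.02]
contact_force: [0.3, -0.5, -0.4]
opening: 0.0598
```

```bash
python3 - <<'E'
from plan import *
e=np.array([.571,.011]);a=-.14
u=np.array([np.cos(a),np.sin(a)]);n=np.array([-np.sin(a),np.cos(a)])
o,p,R=now(); print("eng",u@(p[:2]-e),n@(p[:2]-e))
g=e-n*.105
rows([((*g,.23),down(a-np.pi/2)),((*g,.17),None)])
for k in("scene","top"):
  im=ctrl.get_image(k); cv2.imwrite(f"pics/{k}11.png",im[:,:,::-1])
crop("pics/scene11.png","pics/s11c.png",230,100,220,200,3)
crop("pics/top11.png","pics/t11c.png",270,90,150,170,4)
E
```

```text
eng -0.005157358116336134 -0.10600619081113236
t 16.125 p [ 0.5511 -0.0932  0.2638] F [ 0.2939 -0.5195 -0.355 ] op 0.059819507823144366 q6 1.4110017285244538
(np.float64(0.56), np.float64(-0.07), np.float64(3.38), np.float64(-0.009), np.float64(0.013), np.float64(-0.004))
(np.float64(0.0), np.float64(0.0), np.float64(6.0), np.float64(0.0), np.float64(0.0), np.float64(0.0))
```

View pics/s11c.png

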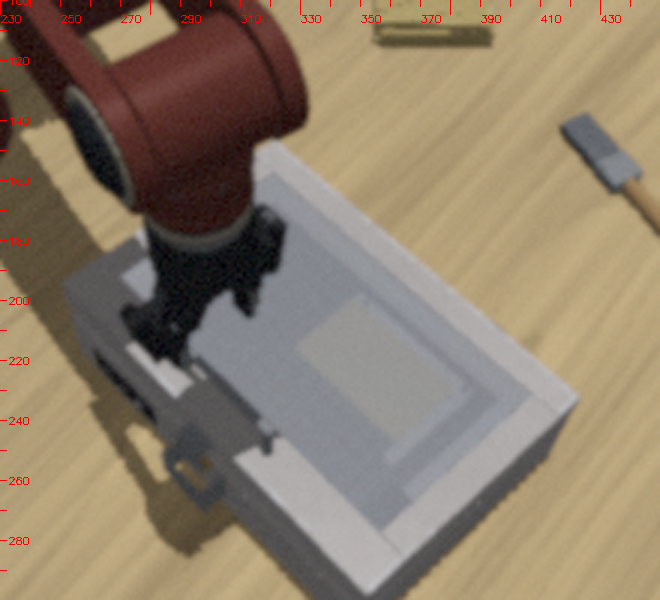

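View pics/t11c.png

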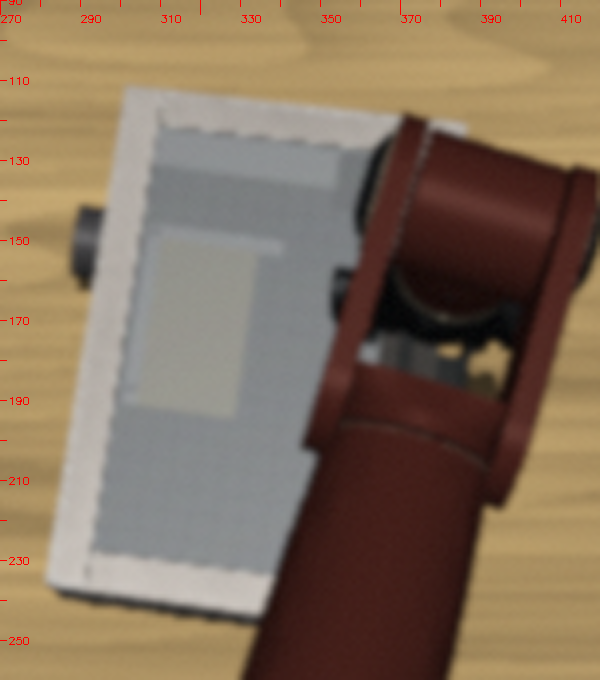

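Emit:
{"fn": "send_rows", "kwargs": {
  "series": [
    {"tx": 0.5, "ty": 0, "tz": 3.4, "wx": -0.009, "wy": 0.013, "wz": 0, "jaw": 0.3},
    {"tx": 0, "ty": 0, "tz": 3, "wx": 0, "wy": 0, "wz": 0, "jaw": 0.3}
  ]
}}

```text
t: 16.48
tool_pos: [0.5623, -0.094, 0.2102]
tool_rot: [3.128, -0.222, 0.03]
contact_force: [-0.2, 0.0, -0.5]
opening: 0.0595
```

```bash
python3 - <<'E'
from plan import *
e=np.array([.571,.011]);a=-.14
u=np.array([np.cos(a),np.sin(a)]);n=np.array([-np.sin(a),np.cos(a)])
o,p,R=now(); print("eng",u@(p[:2]-e),n@(p[:2]-e))
g=e-n*.104
rows([((*g,.17),down(a-np.pi/2))])
for th in (.07,.4):
  y=.135-.245*np.cos(th)+.073*np.sin(th);z=.088+.245*np.sin(th)+.073*np.cos(th)
  print([pj("scene",np.r_[e+u*x+n*y,z]) for x in(-.055,.055)])
for k in("scene",):
  im=ctrl.get_image(k); cv2.imwrite(f"pics/{k}12.png",im[:,:,::-1])
crop("pics/scene12.png","pics/s12c.png",240,160,140,120,5)
E
```

```text
eng 0.006000864412708599 -0.10518751297622206
t 16.475 p [ 0.5623 -0.094   0.2102] F [-0.2422  0.0369 -0.5087] op 0.05952011245513449 q6 1.4167166042370543
(np.float64(-0.68), np.float64(-0.13), np.float64(4.01), np.float64(0.004), np.float64(-0.02), np.float64(-0.002))
[array([290.0845, 214.4187]), array([318.9778, 242.8901])]
[array([300.7931, 189.7783]), array([331.7967, 218.6052])]
```

View pics/s12c.png

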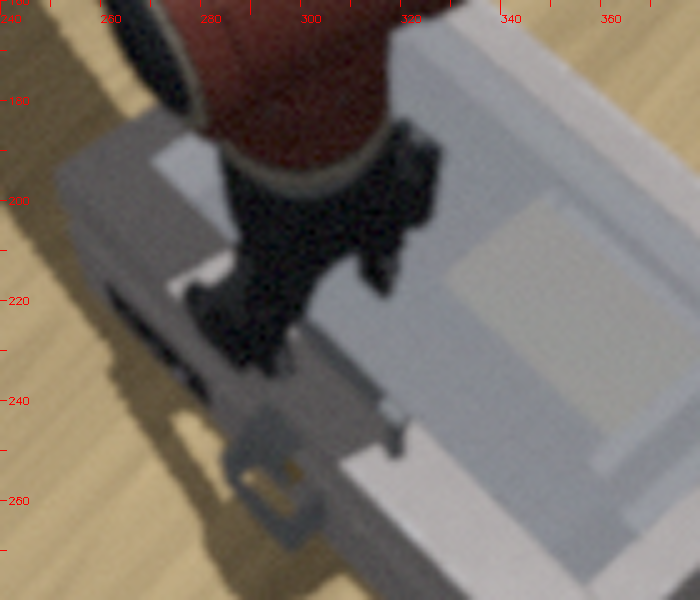

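Emit:
{"fn": "send_rows", "kwargs": {
  "series": [
    {"tx": -0.5, "ty": -0.1, "tz": 3.5, "wx": 0, "wy": -0.02, "wz": 0, "jaw": 0.3},
    {"tx": 0, "ty": 0, "tz": 0.6, "wx": 0, "wy": 0, "wz": 0, "jaw": 0.3}
  ]
}}

```text
t: 16.77
tool_pos: [0.5581, -0.0915, 0.1679]
tool_rot: [3.13, -0.219, -0.003]
contact_force: [0.8, -0.0, -0.7]
opening: 0.0597
```

Emit:
{"fn": "send_rows", "kwargs": {
  "series": [
    {"tx": 0, "ty": 0, "tz": 0, "wx": 0, "wy": 0, "wz": 0, "jaw": 0.6},
    {"tx": 0, "ty": 0, "tz": 0, "wx": 0, "wy": 0, "wz": 0, "jaw": 1},
    {"tx": 0, "ty": 0, "tz": 0, "wx": 0, "wy": 0, "wz": 0, "jaw": 1}
  ],
  "squeeze": 40
}}

```text
t: 17.15
tool_pos: [0.5609, -0.0932, 0.1743]
tool_rot: [3.125, -0.217, 0.009]
contact_force: [-1.0, -1.0, -2.9]
opening: 0.0088
```

Emit:
{"fn": "send_rows", "kwargs": {
  "series": [
    {"tx": 0, "ty": 0, "tz": 0.5, "wx": 0, "wy": 0, "wz": 0, "jaw": 1},
    {"tx": 0, "ty": 0, "tz": 0.5, "wx": 0, "wy": 0, "wz": 0, "jaw": 1}
  ]
}}

```text
t: 17.4
tool_pos: [0.5608, -0.0948, 0.1698]
tool_rot: [3.122, -0.218, 0.008]
contact_force: [-8.8, 0.1, 10.4]
opening: 0.0085
```

Emit:
{"fn": "send_rows", "kwargs": {
  "series": [
    {"tx": 0, "ty": 0, "tz": 0.5, "wx": 0, "wy": 0, "wz": 0, "jaw": 1}
  ]
}}

```text
t: 17.52
tool_pos: [0.5607, -0.0954, 0.1679]
tool_rot: [3.121, -0.219, 0.007]
contact_force: [-8.6, 0.7, 11.4]
opening: 0.0084
```

Emit:
{"fn": "send_rows", "kwargs": {
  "series": [
    {"tx": 0, "ty": 0, "tz": 0.5, "wx": 0, "wy": 0, "wz": 0, "jaw": 1}
  ]
}}

```text
t: 17.65
tool_pos: [0.5606, -0.0961, 0.1658]
tool_rot: [3.119, -0.219, 0.006]
contact_force: [-6.6, -1.9, 5.2]
opening: 0.0082
```

Emit:
{"fn": "send_rows", "kwargs": {
  "series": [
    {"tx": -0.1, "ty": 0, "tz": 0.5, "wx": 0, "wy": 0, "wz": 0, "jaw": 1},
    {"tx": -0.1, "ty": 0, "tz": 0.5, "wx": 0, "wy": 0, "wz": 0, "jaw": 1}
  ]
}}

```text
t: 17.9
tool_pos: [0.5601, -0.0985, 0.1579]
tool_rot: [3.114, -0.22, 0.015]
contact_force: [-0.4, -5.3, 1.8]
opening: 0.0084
```

Emit:
{"fn": "send_rows", "kwargs": {
  "series": [
    {"tx": -0.1, "ty": 0, "tz": 0.5, "wx": 0, "wy": 0, "wz": 0, "jaw": 1},
    {"tx": 0, "ty": 0, "tz": 0.4, "wx": 0, "wy": 0, "wz": 0, "jaw": 1}
  ]
}}

```text
t: 18.15
tool_pos: [0.5603, -0.0989, 0.1566]
tool_rot: [3.114, -0.221, 0.017]
contact_force: [-14.5, 2.9, 20.0]
opening: 0.0083
```

Emit:
{"fn": "send_rows", "kwargs": {
  "series": [
    {"tx": -0.1, "ty": 0, "tz": 0.1, "wx": 0, "wy": 0, "wz": 0, "jaw": 1},
    {"tx": 0, "ty": 0, "tz": 0.1, "wx": 0, "wy": 0, "wz": 0, "jaw": 1},
    {"tx": 0, "ty": 0, "tz": 0.05, "wx": 0, "wy": 0, "wz": 0, "jaw": 1}
  ]
}}

```text
t: 18.52
tool_pos: [0.5602, -0.0989, 0.1568]
tool_rot: [3.114, -0.221, 0.021]
contact_force: [-3.2, -1.5, 4.5]
opening: 0.0081
```

Emit:
{"fn": "send_rows", "kwargs": {
  "series": [
    {"tx": 0, "ty": 0, "tz": -0.3, "wx": 0, "wy": 0, "wz": 0, "jaw": 1}
  ]
}}

```text
t: 18.65
tool_pos: [0.5601, -0.0984, 0.1586]
tool_rot: [3.115, -0.221, 0.021]
contact_force: [3.3, 1.7, -4.1]
opening: 0.0086
```

Emit:
{"fn": "send_rows", "kwargs": {
  "series": [
    {"tx": 0, "ty": 0, "tz": -0.3, "wx": 0, "wy": 0, "wz": 0, "jaw": 1}
  ]
}}

```text
t: 18.77
tool_pos: [0.5601, -0.0981, 0.1595]
tool_rot: [3.116, -0.221, 0.022]
contact_force: [8.1, -3.9, -13.7]
opening: 0.0083
```

Emit:
{"fn": "send_rows", "kwargs": {
  "series": [
    {"tx": 0, "ty": 0, "tz": -0.2, "wx": 0, "wy": 0, "wz": 0, "jaw": 1}
  ]
}}

```text
t: 18.9
tool_pos: [0.5601, -0.0981, 0.1594]
tool_rot: [3.116, -0.221, 0.023]
contact_force: [6.4, -3.3, -9.1]
opening: 0.0084
```

Emit:
{"fn": "send_rows", "kwargs": {
  "series": [
    {"tx": 0, "ty": 0, "tz": -0.2, "wx": 0, "wy": 0, "wz": 0, "jaw": 1}
  ]
}}

```text
t: 19.02
tool_pos: [0.5601, -0.0981, 0.1594]
tool_rot: [3.116, -0.221, 0.023]
contact_force: [5.2, -2.6, -7.7]
opening: 0.0087
```

Emit:
{"fn": "send_rows", "kwargs": {
  "series": [
    {"tx": 0, "ty": 0, "tz": -0.2, "wx": 0, "wy": 0, "wz": 0, "jaw": 1}
  ]
}}

```text
t: 19.15
tool_pos: [0.5602, -0.0981, 0.1594]
tool_rot: [3.116, -0.221, 0.023]
contact_force: [6.4, -1.5, -8.1]
opening: 0.008
```

Emit:
{"fn": "send_rows", "kwargs": {
  "series": [
    {"tx": 0, "ty": 0, "tz": 0.2, "wx": 0, "wy": 0, "wz": 0, "jaw": 0.7},
    {"tx": 0, "ty": 0, "tz": 0, "wx": 0, "wy": 0, "wz": 0, "jaw": 0.5},
    {"tx": 0, "ty": 0, "tz": 0, "wx": 0, "wy": 0, "wz": 0, "jaw": 0.4}
  ]
}}

```text
t: 19.52
tool_pos: [0.5598, -0.0976, 0.1568]
tool_rot: [3.117, -0.221, 0.021]
contact_force: [-0.3, -1.0, -0.2]
opening: 0.0514
```

Emit:
{"fn": "send_rows", "kwargs": {
  "series": [
    {"tx": 0, "ty": 0, "tz": -4, "wx": 0, "wy": 0, "wz": 0, "jaw": 0.4},
    {"tx": 0, "ty": 0, "tz": -6, "wx": 0, "wy": 0, "wz": 0, "jaw": 0.4},
    {"tx": -4, "ty": 0, "tz": -6, "wx": 0, "wy": 0, "wz": 0, "jaw": 0.4},
    {"tx": -4, "ty": 0, "tz": -4, "wx": 0, "wy": 0, "wz": 0, "jaw": 0.4},
    {"tx": -4, "ty": 2, "tz": 0, "wx": 0, "wy": 0, "wz": 0, "jaw": 0.4}
  ]
}}

```text
t: 20.15
tool_pos: [0.4394, -0.097, 0.3552]
tool_rot: [3.117, -0.216, 0.02]
contact_force: [-0.5, -0.4, -0.6]
opening: 0.0511
```

```bash
python3 - <<'E'
from plan import *
o,p,R=now();print(o["t"],p,o["contact_force"])
for k in("scene","top"):
  im=ctrl.get_image(k); cv2.imwrite(f"pics/{k}13.png",im[:,:,::-1])
crop("pics/scene13.png","pics/s13c.png",240,140,190,140,4)
E
```

```text
20.15 [ 0.4394 -0.097   0.3552] [-0.4621 -0.3771 -0.556 ]
```

View pics/s13c.png

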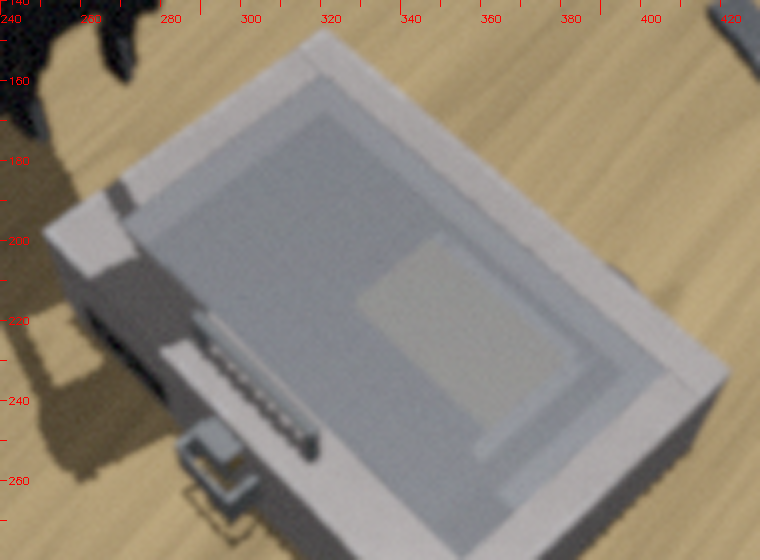

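View pics/top13.png

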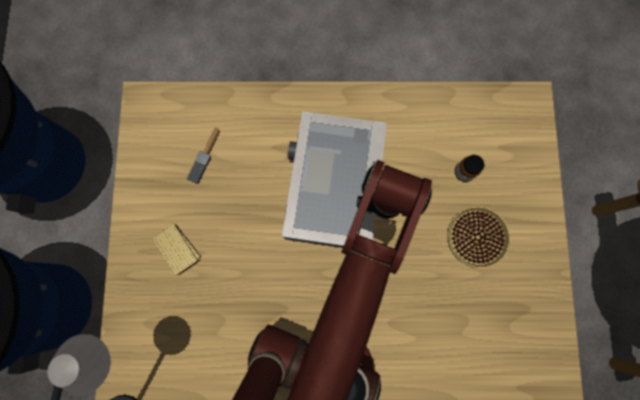

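```bash
python3 -c "
from station import ctrl
print(ctrl.finish_job())"
```

```text
the job is handed in; nothing more can be done
None
```

The lid is up against both arms of the corner stop, and the hood is shut with its catch holding. I handed the job in at about 20 s of the 72 s allowed; it reports no verdict.

- **Lid:** I pushed it with two fingers against one arm, then the other, and gave it one more nudge against the first. It stopped firmly against both arms, at about 25 N and 16 N. The pictures, including the last one through the window, show no visible gap and edges parallel to the stop. I judged this by eye and did not fit the lid's final pose, so a gap of under about 1 mm could be missed.
- **Hood:** I pushed it over by the handle and it sank onto its catch. I then gripped the bar and pressed about 10 N, rising to 20 N at the hard stop.
- **Tug:** I pulled upward for about half a second at roughly 8 N, with one peak of 13.7 N, which is just over the 7–12 N given. The handle rose only about 2.7 mm, or about 0.011 rad, so the catch held and I did not need to press again.
- **Other checks:** The hood is still shut with the arm clear. The last top picture shows the board stack, tray, jar and brush where they were at the start. None of my checks disagreed.

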